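# Aim the UV lamp at a culture dish and switch it on under its guard

### The arm

A 6-joint arm with a two-finger parallel gripper is mounted at the origin on a cart in front of the work surface, level with it; the furniture and walls round the work are solid. World frame = base frame: x ahead of the robot, y to its left, z up, the work surface at z = 0. Lengths are in m, angles in rad, forces in N, time in s.
With the tool pointing down it reaches from about 0.25 to 0.725 m from the base axis. Payload 4 kg.
Tool frame: the origin (TCP) lies on the centre line of the jaws, within the pads' length; the fingertips stand 11 mm ahead of it and the grasp point (between the pads) lies 8 mm behind it; z points along the fingers, x is the direction in which the jaws open and shut, and the axes are right-handed (so a half turn about z gives the same grasp; the last joint's range is limited). The gripper opens to 85 mm and grips with 20 to 120 N. Pads are 22 mm wide; open, the fingers measure 114 mm over their backs; the gripper's body (76 mm by 85 mm) begins 54 mm behind the grasp point. The pads swing forward as they close: fully open they stand 13 mm farther back than shut.
Start: joints at [1.123, 0.241, 0.005, 1.335, 0, 1.571], TCP at [0.216, 0.451, 0.242] pointing down, gripper open.
Joint ranges: [-2.72, 2.72], [-1.05, 1.87], [-1.09, 1.28], [-1.99, 2.15], [-1.42, 1.44], [-3.14, 3.14]. Speed limits (rad/s): [2.79, 2.79, 3.14, 3.14, 3.14, 3.14].

### API

Orientations are given as a unit quaternion [x, y, z, w].
In Python, from workcell import bot, viewer, order gives the robot as it stands. The module is installed in compiled form; this text tells all that it offers.
- The arm moves only by the tool send_rows, never from a script. Its argument "increments" is a list that holds one entry, the list of rows, each a list of 4 numbers: the shift along the tool's x, y, z in m, then the turn about the tool's z in degrees. A call has exactly 8 rows; each row shifts and turns the pose as measured when the row begins, along the tool's axes as they then stand; what a row does not reach is not made up. A row lasts 1/10 s, in which the tool goes at most 50 mm and 8.59 degrees, less where a joint would pass 70% of its speed; a pose out of reach is approached as far as the arm can. A call is refused whole if a number of a shift passes 0.05 or a number of a turn 8.59, either way. A call with a gripper value outside its range is refused whole. "hand" is the closure, from -1 (fully open) to 1 (shut), so that 0 is half open, set as the call begins (left out, the last holds). The fingers move at their own pace and stop on an object; the grip force is fixed at half the most. Time passes only in rows, so rows that do not move let the fingers close, or fill a call up. It gives the time, the measured TCP pose, the force and the opening at its end, in the units of the state.
- bot.get_obs(): the state, without advancing time (a new reading comes with each control period).
- viewer.camera(name): name is "side" or "top" or "wrist"; returns a dict with "image" (420x560x3 uint8, red, green, blue), "range_z" (420x560 float32, m along the optical axis (not along the pixel's ray), 0 where there is no reading), "camera_matrix" (3x3 intrinsics, pixels), "eye" and "rotation" of the camera in the world. Camera axes: x right, y down, z forward; pixel columns grow to the right and rows downward; lengths in m; the calibration is good to about 2 mm. A picture is of the moment at which its call begins.
- order.job_done(): hands the job in, once; it reports no verdict.
The state is a dict: "clock": time; "joint_pos": joint angles; "joint_vel": joint speeds; "tau": joint torques, N m; "eef_pos": TCP position; "tool_rot": TCP orientation; "ft_force": force on the tool from outside, world axes, zero at the start; "ft_torque": the same for the moment, N m; "grip_width": finger opening in m.
Only numpy, scipy, OpenCV 4.12 (cv2) and the standard library are available. Lean on these libraries where they do the work, as an engineer would, in place of code of your own. Each camera call takes 0.05 s, during which the arm holds its last target.

### The job

Get the UV lamp ready over the culture dish: swing the lamp on its stiff arm down until it points straight at the middle of the dish, and let go; the arm stays where you leave it. Only then switch it on: lift the red sprung guard on the switch desk below the visor, flip the toggle beneath it right over to the back, and let the guard drop shut again. Leave the dish where it lies, and do not push or knock over the blue beaker or the green bottle.

Things in the scene. Friction and masses are not known exactly. Their poses are not given: they have to be found in the camera images.
- stand: Lamp stand fixed to the bench. Origin on the bench top (z 0) exactly below the lamp pivot; x points from its front to its back (roughly away from the robot), y to its left, z up. In this frame, mm: light grey housing x -20..60, y -150..24, top z 185; grey specimen plate x -303..-18, y -37..37, top z 6, side rails up to z 9.5 at y +-35. Places below are in this frame.
- lamp_pivot (a point): Hinge of the lamp arm, on a short post on the housing, at (0, 0, 215) mm in the stand's frame; hinge axis along the stand's y. A black tension knob sticks out 28 mm on its +y side. The beam's line passes through this point.
- lamp_arm (a joint): Angle of the lamp arm, rad: 0 level, pointing to the stand's front (-x); positive lamp down, negative lamp up; range -0.7 to 1.05; starts between -0.55 and 0.1. Stiff friction hinge: stays where released, takes about 0.6 N m to move (roughly 3 to 8 N at the lamp, more upwards than downwards).
- lamp_lens (a point): Centre of the lamp's violet front lens, on the beam axis, 156 mm from the pivot. Axes: x from the lens back to the pivot (the beam shines along -x), y along the hinge, z square to the beam, upwards. Well aimed: the dish's origin lies on the beam axis, that is at z = 0 in this frame.
- lamp_grip (a point): Middle of the black lamp body, on the beam axis, 120 mm from the pivot: a cylinder of 34 mm diameter (37 mm over fins and front ring), 85 to 156 mm from the pivot; an 11 mm tube joins it to the pivot. Can be gripped across its sides, along the stand's y; it can turn between the pads. With the arm steep, hold it by the fingertips, or lean the gripper to the stand's front, to clear the tube.
- dish: Culture dish with lid, loose, 61 mm diameter, 14 mm high, on the specimen plate between the rails, 150 to 250 mm in front of the pivot, within 3 mm of the plane in which the lamp swings. Origin: centre of its underside, the point to aim at.
- desk_edge (a point): Middle of the switch desk's front edge, at (-72, -108, 50) mm. The desk is 82 mm wide and rises from there to the back at only 6 deg, to the housing at x -20. Two dark cheeks, 23 mm high, stand on it 37 mm either side of its centre line (70 mm clear between), 11 to 57 mm behind the front edge; the toggle stands between them. Below the shut guard the desk is open towards the front, 23 mm high.
- visor_edge (a point): Middle of the front lower edge of a fixed smoked-clear splash visor, at (-75, -108, 185) mm: a level 4 mm sheet 80 mm wide that reaches from here back over the desk to the housing. It bars the way to the switch from straight above: come from the front below it, with the gripper leaned 30 to 45 deg towards the front of the stand.
- guard (a joint): Angle of the red guard over the toggle, rad: 0 shut (parallel to the desk, 24 mm off it), grows as its front edge is lifted, stop at 1.2. Smooth plastic. A light spring and its weight shut it (about 1 N at the front edge), so it must be kept up while the toggle is flipped: it rides on the upper side of the leaned, shut fingertips as they go in under it (0.15 to 0.5 rad) and drops shut behind them.
- guard_lip (a point): Middle of the guard's front edge, a 6 mm bead 74 mm wide (along y). The last 12 mm of the guard flare upwards by 30 deg as a lip. Shut, this point is at (-73, -108, 80) mm in the stand's frame: 2 mm behind the desk's front edge, 30 mm above the desk; a leaned fingertip can come under it from the front and lift it. It is 53 mm from the guard's hinge.
- guard_hinge (a point): Middle of the guard's hinge, at (-21, -108, 80) mm in the stand's frame: 54 mm behind the desk's front edge, 24 mm above the desk; its axis runs along the stand's y.
- toggle (a joint): Angle of the steel toggle, rad: 0 off, leaning to the front of the stand; 0.8 on, leaning to the back. Stiff: takes about 2 N near its tip and stays where it is left, so push it right over; on means above 0.6.
- toggle_tip (a point): Tip of the toggle lever, 20 mm from its pivot at (-50, -108, 56) mm in the stand's frame (22 mm behind the desk's front edge, 4 mm above the desk); lever 7 to 9 mm thick. Off: the tip is 14 mm behind the front edge and 22 mm above the desk; on: 30 mm behind the edge. To switch on, push the lever's front side towards the back, 14 to 20 mm above the desk.
- beaker_blue: Glass beaker, light blue inside, 62 x 68 x 84 mm high, loose, on the bench in front, right of the specimen plate; a bystander. Origin: centre of its underside.
- electrode_stand: Electrode stand of the meter, fixed, left of the lamp stand; an obstacle. A thin upright steel rod, 310 mm high, stands 57 mm in x and -36 mm in y from this origin, on a 14 mm base plate; from it a thin arm at 128 mm height runs forward to the left to the electrode in its beaker (200 mm high). Pass above or well clear of the rod.
- bottle_green: Bottle, bright green with a white cap, 49 mm diameter, 100 mm high, loose, left of the stand; a bystander. Origin: centre of its underside.

How it is judged:
By the outcome, as a careful person would: the job done as asked, in the order asked, and still so for the second after the job is handed in, with the robot touching nothing.
It also fails if it takes over 46 s, if anything falls off the work surface, if the arm or the gripper's body presses on something with over 40 N, if the wrist force passes 120 N, or if a joint passes its speed limit or range.

## Working session

There is one attempt and no reset: what is moved stays moved. The work goes in short steps, Python scripts to look and compute and a tool call to move; the robot and the scene stay as the last step left them, time stands still between calls to the robot, and variables do not carry over. Pictures are saved under pics/ and viewed, and the job is handed in when it is done.

Besides the shell and the picture viewer there is one more tool, called after "Request:" by a JSON object that holds its "op" and its "data". send_rows: Moves the arm, as the interface text tells. Its arguments: {"type":"object","properties":{"increments":{"type":"array","items":{"type":"array","items":{"type":"array","items":{"type":"number"}}}},"hand":{"type":"number"}},"required":["increments"]}

```bash
mkdir -p pics; ls; cat > h.py <<'E'
import numpy as np, cv2
from workcell import bot, viewer, order
from scipy.spatial.transform import Rotation as R
def snap(n,tag):
    c=viewer.camera(n); cv2.imwrite(f'pics/{tag}.png',c['image'][:,:,::-1])
    np.savez(f'pics/{tag}.npz',**c); return c
def load(tag): return dict(np.load(f'pics/{tag}.npz'))
def px(c,u,v,z=None):
    K=c['camera_matrix']; 
    if z is None: z=np.median(c['range_z'][int(v)-1:int(v)+2,int(u)-1:int(u)+2])
    p=np.array([(u-K[0,2])/K[0,0],(v-K[1,2])/K[1,1],1])*z
    return c['eye']+c['rotation']@p
def proj(c,P):
    q=c['rotation'].T@(np.asarray(P)-c['eye']); K=c['camera_matrix']; q=K@(q/q[2]); return q[:2]
def cloud(c):
    K=c['camera_matrix'];z=c['range_z'];v,u=np.mgrid[:z.shape[0],:z.shape[1]]
    p=np.stack([(u-K[0,2])/K[0,0]*z,(v-K[1,2])/K[1,1]*z,z],-1)
    return p@c['rotation'].T+c['eye']
E
python3 - <<'E'
from h import *
print(bot.get_obs())
for n in ['side','top','wrist']:
    c=snap(n,n+'0'); print(n,c['eye'],c['rotation'].round(3).tolist(),c['camera_matrix'][0])
E
```

```text
pics
{'clock': 0.0, 'joint_pos': array([1.12297264e+00, 2.41439087e-01, 3.72284027e-03, 1.33520644e+00,
       6.90862336e-06, 1.57084668e+00]), 'joint_vel': array([-0.00047701,  0.00062532, -0.00100672, -0.00120393, -0.00064942,
        0.00019114]), 'tau': array([-2.16866683e-03, -3.72319794e+01,  2.52405882e+01,  1.71774568e-02,
        6.18915215e-05,  4.24213965e-06]), 'eef_pos': array([0.21623534, 0.45014447, 0.24139937]), 'tool_rot': array([ 8.46477592e-01,  5.32423287e-01, -9.01768316e-04,  5.63182869e-04]), 'ft_force': array([ 0.7283862 , -0.30608674, -1.54640359]), 'ft_torque': array([ 0.04108348,  0.01618606, -0.00765339]), 'grip_width': 0.08560227991069484}
side [ 0.74390551 -0.88128559  1.03522238] [0.922, 0.123, -0.038, -0.365] [533.17687144   0.         282.8548354 ]
top [ 0.34984872 -0.08020963  1.16243119] [-0.693, 0.715, -0.064, 0.067] [389.37273682   0.         275.45152773]
wrist [0.14023261 0.4862161  0.37309284] [0.835, 0.525, 0.087, 0.141] [362.96100467   0.         276.81191019]
```

```bash
python3 - <<'E'
s=open('h.py').read()
s=s.replace("c=viewer.camera(n);","c=dict(viewer.camera(n)); c['rotation']=R.from_quat(c['rotation']).as_matrix() if np.size(c['rotation'])==4 else c['rotation'];")
open('h.py','w').write(s)
E
python3 - <<'E'
from h import *
for n in ['side','top']:
    c=snap(n,n+'1'); print(c['rotation'].round(2).tolist())
    P=cloud(c); 
    print(px(c,280,300))
E
```

```text
[[0.97, 0.2, -0.16], [0.25, -0.7, 0.66], [0.02, -0.68, -0.73]]
[ 0.60777501 -0.3125898   0.13693996]
[[-0.03, -0.98, 0.18], [-1.0, 0.03, 0.0], [-0.01, -0.18, -0.98]]
[ 0.23571735 -0.08418105 -0.8469871 ]
```

View pics/side0.png

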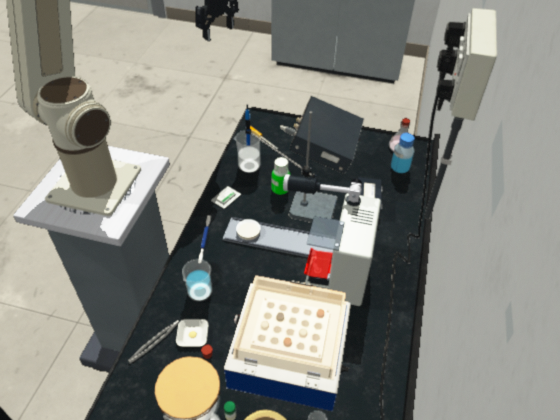

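View pics/top0.png

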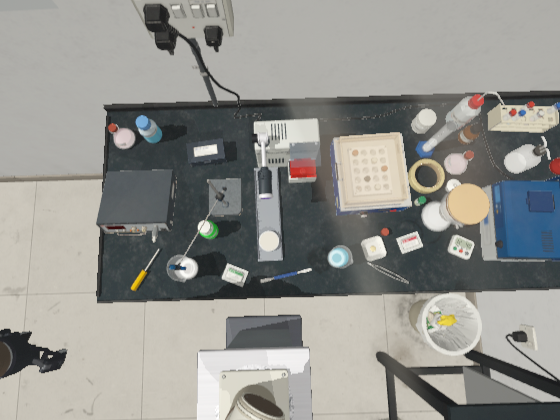

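View pics/wrist0.png

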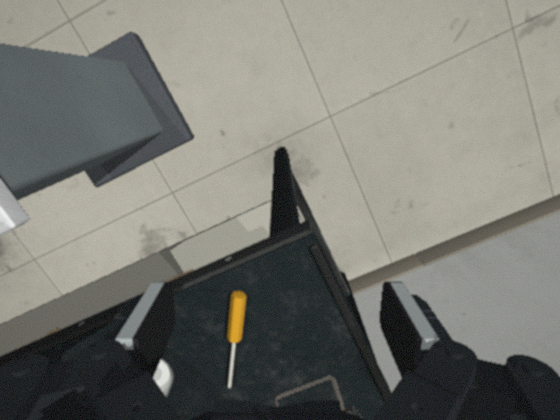

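Side: lamp body at about (300,184), dish (247,231), red guard (318,263). Top: lamp (264,180), dish (269,241), guard (302,171). Now crops, enlarged.

```bash
python3 - <<'E'
from h import *
a=cv2.imread('pics/top1.png')[110:270,190:350]; cv2.imwrite('pics/topc.png',cv2.resize(a,(640,640),interpolation=cv2.INTER_CUBIC)[:600])
a=cv2.imread('pics/side1.png')[160:310,210:400]; cv2.imwrite('pics/sidec.png',cv2.resize(a,(760,600),interpolation=cv2.INTER_CUBIC))
E
```

```text
(no output)
```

View pics/topc.png

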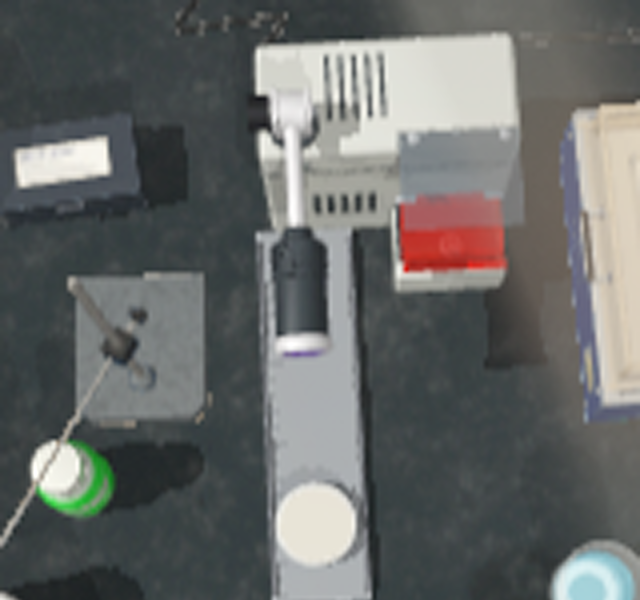

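View pics/sidec.png

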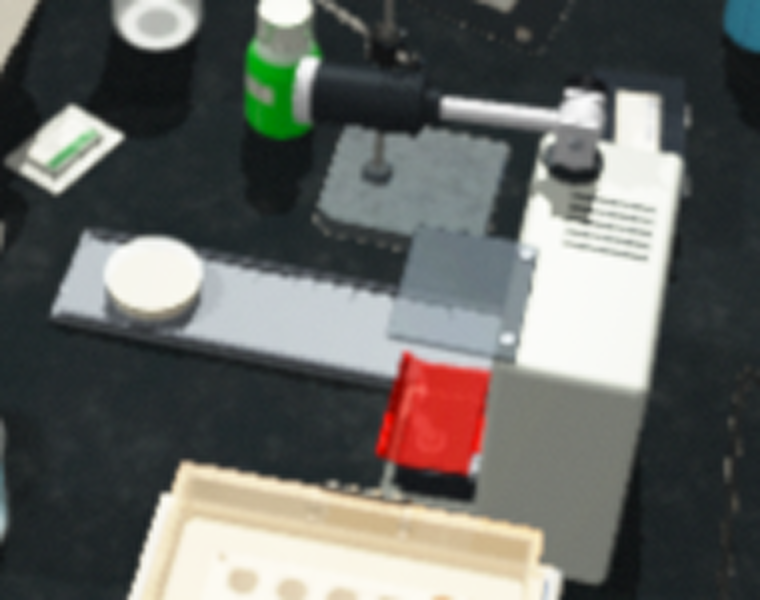

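```bash
cat > fit.py <<'E'
from h import *
from scipy.optimize import least_squares
t=load('top1'); s=load('side1')
T=lambda u,v:np.array([190+u/4,110+v/4]); S=lambda u,v:np.array([210+u/4,160+v/4])
obs=[(t,(60,24,185),T(255,47)),(t,(60,-150,185),T(514,35)),(s,(60,-150,185),S(645,388)),(s,(-20,-150,185),S(493,362)),(s,(60,24,185),S(683,152)),
 (s,(-303,37,6),S(85,232)),(s,(-303,-37,6),S(52,318)),(t,(-18,37,6),T(257,233)),(s,(-75,-148,185),S(388,335)),(s,(-75,-68,185),S(410,228))]
def W(p,P):
    c,sn=np.cos(p[2]),np.sin(p[2]); P=np.asarray(P)/1000
    return np.array([p[0]+c*P[0]-sn*P[1],p[1]+sn*P[0]+c*P[1],P[2]])
f=lambda p:np.concatenate([proj(c,W(p,P))-o for c,P,o in obs])
r=least_squares(f,[.6,.1,0],loss='soft_l1')
if __name__=='__main__':
    print(r.x,np.degrees(r.x[2])); print(r.fun.reshape(-1,2).round(1) if r.fun.ndim else 0)
    p=r.x
    d=px(t,*T(316,524)); print('dish top depth',d)
    def inv(p,w): 
        c,sn=np.cos(p[2]),np.sin(p[2]); a=w[:2]-p[:2]; return np.array([c*a[0]+sn*a[1],-sn*a[0]+c*a[1],w[2]])*1000
    def ray(c,uv,z):
        q=px(c,*uv,1.)-c['eye']; return c['eye']+q*(z-c['eye'][2])/q[2]
    d1=ray(t,T(316,524),.020); d2=ray(s,S(154,277-3),.020); print('dish',d1,d2,inv(p,d1),inv(p,d2))
    def tri(a,b):
        A=[];B=[]
        for c,uv in(a,b):
            q=px(c,*uv,1.)-c['eye'];q/=np.linalg.norm(q);M=np.eye(3)-np.outer(q,q);A.append(M);B.append(M@c['eye'])
        return np.linalg.lstsq(np.vstack(A),np.concatenate(B),rcond=None)[0]
    for n,a,b in [('lampbody',T(300,287),S(365,95)),('pivot',T(291,112),S(582,112)),('lens',T(303,347),S(305,90)),('ring',T(302,338),S(310,90))]:
        w=tri((t,a),(s,b)); print(n,w,inv(p,w))
    print(px(t,*T(300,290)),px(t,*T(450,225)))
E
python3 fit.py
```

```text
[ 0.70288095 -0.05071798  0.02811575] 1.6109136588151343
[[-0.8 -1.7]
 [-0.4 -2.5]
 [ 0.3  1.3]
 [-1.   0.2]
 [-0.2 -0.2]
 [-1.3 -0.5]
 [-1.7 -0.5]
 [-0.6 -1.1]
 [-1.1  1.1]
 [ 0.8 -0.4]]
dish top depth [ 0.45404648 -0.05565507  0.02089389]
dish [ 0.45412807 -0.05563584  0.02      ] [ 0.45995598 -0.05633772  0.02      ] [-248.79281778    2.07703222   20.        ] [-242.98694473    1.21159691   20.        ]
lampbody [ 0.5863329  -0.05367284  0.20864531] [-116.58505978    0.32271627  208.64531353]
pivot [ 0.70157954 -0.04968991  0.22127286] [ -1.2719958    1.06424845 221.27285888]
lens [ 0.55057037 -0.05372179  0.20239303] [-152.33482932    1.2791414   202.39303082]
ring [ 0.55477054 -0.05383242  0.20407372] [-148.13942962    1.05048067  204.07371705]
[ 0.58118109 -0.05396892  0.22194134] [ 0.6300908  -0.15137131  0.18667076]
```

```bash
cat >> h.py <<'E'
def plan(dw,turn=0,rows=8):
    """world displacement dw (m), total turn about tool z deg -> rows"""
    o=bot.get_obs(); M=R.from_quat(o['tool_rot']).as_matrix(); out=[]
    st=np.asarray(dw)/rows; dt=turn/rows
    for i in range(rows):
        l=M.T@st; out.append([round(float(x),3) for x in l]+[round(dt,1)])
        M=M@R.from_euler('z',dt,degrees=True).as_matrix()
    print(np.linalg.norm(st),out)
def st():
    o=bot.get_obs(); M=R.from_quat(o['tool_rot']).as_matrix()
    print('t',o['clock'].round(2) if hasattr(o['clock'],'round') else o['clock'],'q',o['joint_pos'].round(3),'p',o['eef_pos'].round(4),'F',o['ft_force'].round(1),'T',o['ft_torque'].round(2),'w',round(o['grip_width'],3))
    print('x',M[:,0].round(3),'z',M[:,2].round(3),'lean',np.degrees(np.arctan2(M[0,2],-M[2,2])).round(1)); return o,M
E
python3 - <<'E'
from h import *
plan([0.1,-0.12,0.2],-27.3)
E
```

```text
0.031721443851123805 [[-0.008, 0.018, -0.025, -3.4], [-0.009, 0.017, -0.025, -3.4], [-0.01, 0.017, -0.025, -3.4], [-0.011, 0.016, -0.025, -3.4], [-0.012, 0.015, -0.025, -3.4], [-0.013, 0.015, -0.025, -3.4], [-0.014, 0.014, -0.025, -3.4], [-0.015, 0.013, -0.025, -3.4]]
```

Request:
{"op": "send_rows", "data": {"increments": [[[-0.008,0.018,-0.025,-3.4],[-0.009,0.017,-0.025,-3.4],[-0.01,0.017,-0.025,-3.4],[-0.011,0.016,-0.025,-3.4],[-0.012,0.015,-0.025,-3.4],[-0.013,0.015,-0.025,-3.4],[-0.014,0.014,-0.025,-3.4],[-0.015,0.013,-0.025,-3.4]]], "hand": 1}}

```text
clock: 1.05
eef_pos: [0.319, 0.3271, 0.4437]
tool_rot: [0.688, 0.725, -0.007, 0.001]
ft_force: [-0.5, 0.8, -0.1]
grip_width: -0.0002
```

```bash
python3 - <<'E'
from h import *
o,M=st()
plan(np.array([0.42,-0.05,0.42])-o['eef_pos'],0)
E
```

```text
t 1.05 q [ 0.8    0.177  0.445  1.852 -0.003  0.748] p [0.319  0.3271 0.4437] F [-0.5  0.8 -0.1] T [ 0.05 -0.06  0.03] w -0.0
x [-0.052  0.999 -0.011] z [-0.007 -0.012 -1.   ] lean -0.4
0.04889094424222691 [[-0.048, 0.01, 0.003, 0.0], [-0.048, 0.01, 0.003, 0.0], [-0.048, 0.01, 0.003, 0.0], [-0.048, 0.01, 0.003, 0.0], [-0.048, 0.01, 0.003, 0.0], [-0.048, 0.01, 0.003, 0.0], [-0.048, 0.01, 0.003, 0.0], [-0.048, 0.01, 0.003, 0.0]]
```

Request:
{"op": "send_rows", "data": {"increments": [[[-0.048,0.01,0.003,0],[-0.048,0.01,0.003,0],[-0.048,0.01,0.003,0],[-0.048,0.01,0.003,0],[-0.048,0.01,0.003,0],[-0.048,0.01,0.003,0],[-0.048,0.01,0.003,0],[-0.048,0.01,0.003,0]]]}}

```text
clock: 1.85
eef_pos: [0.4238, -0.0572, 0.4255]
tool_rot: [0.685, 0.729, -0.001, 0.003]
ft_force: [-0.1, -0.0, 0.5]
grip_width: 0.0002
```

```bash
python3 - <<'E'
from h import *
o,M=st()
snap('wrist','w2')
E
```

```text
t 1.85 q [-0.13   0.09   0.295  1.772 -0.005 -0.193] p [ 0.4238 -0.0572  0.4255] F [-0.1 -0.   0.5] T [ 0.02 -0.07  0.03] w 0.0
x [-0.062  0.998 -0.006] z [ 0.003 -0.006 -1.   ] lean 0.2
```

View pics/w2.png

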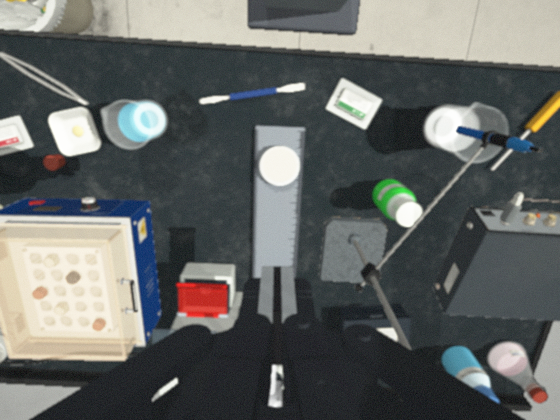

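The wrist view shows the dish lid at (279,166), plate front corners (255,127)/(304,127) and the guard at (203,300). I'll test how the lean can be obtained, up in free space.

```bash
python3 - <<'E'
from h import *
a=cv2.imread('pics/w2.png')[115:215,230:330]; cv2.imwrite('pics/w2c.png',cv2.resize(a,(600,600),interpolation=cv2.INTER_CUBIC))
E
```

```text
(no output)
```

View pics/w2c.png

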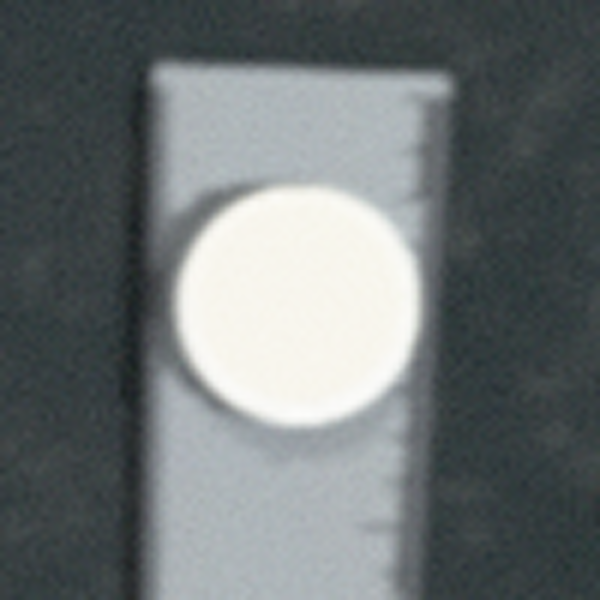

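Request:
{"op": "send_rows", "data": {"increments": [[[0,-0.01,-0.04,0],[0,-0.01,-0.04,0],[0,-0.01,-0.04,0],[0,-0.01,-0.04,0],[0,-0.01,-0.04,0],[0,-0.01,-0.04,0],[0,-0.01,-0.04,0],[0,-0.01,-0.04,0]]]}}

```text
clock: 2.7
eef_pos: [0.3304, -0.0674, 0.6021]
tool_rot: [0.691, 0.72, 0.029, 0.055]
ft_force: [-0.3, 0.1, 0.3]
grip_width: -0.0002
```

```bash
python3 - <<'E'
from h import *
o,M=st()
E
```

```text
t 2.7 q [-0.192 -0.011  0.692  2.149 -0.01  -0.234] p [ 0.3304 -0.0674  0.6021] F [-0.3  0.1  0.3] T [0.03 0.13 0.04] w -0.0
x [-0.039  0.998 -0.039] z [ 0.12  -0.034 -0.992] lean 6.9
```

Lean appears once joint 4 sits at its limit (6.9° now). Continue, shifting y to positive to steer the lean direction along world x.

Request:
{"op": "send_rows", "data": {"increments": [[[0.02,-0.01,-0.04,0],[0.02,-0.01,-0.04,0],[0.02,-0.01,-0.04,0],[0.02,-0.01,-0.04,0],[0.02,-0.01,-0.04,0],[0.02,-0.01,-0.04,0],[0.0,-0.01,-0.04,0],[0.0,-0.01,-0.04,0]]]}}

```text
clock: 3.5
eef_pos: [0.2203, 0.0437, 0.658]
tool_rot: [0.679, 0.714, 0.124, 0.122]
ft_force: [-0.4, 0.6, -0.1]
grip_width: -0.0002
```

```bash
python3 - <<'E'
from h import *
o,M=st()
c=load('w2')
from fit import W,r,t,s,T,S
p=r.x; print(p)
def ray(c,uv,z):
    q=px(c,*uv,1.)-c['eye']; return c['eye']+q*(z-c['eye'][2])/q[2]
def inv(p,w): 
        cc,sn=np.cos(p[2]),np.sin(p[2]); a=w[:2]-p[:2]; return np.array([cc*a[0]+sn*a[1],-sn*a[0]+cc*a[1],w[2]])*1000
for n,uv,z in [('dish',(279.7,166),.02),('f1',(255.3,126.3),.0075),('f2',(305.3,128.3),.0075)]:
    w=ray(c,uv,z); print(n,w,inv(p,w))
print(px(c,279,166))
E
```

```text
t 3.5 q [ 0.324 -0.286  0.627  2.149 -0.098  0.257] p [0.2203 0.0437 0.658 ] F [-0.4  0.6 -0.1] T [-0.02  0.34 -0.01] w -0.0
x [-0.049  0.999 -0.006] z [ 0.341  0.011 -0.94 ] lean 20.0
[ 0.70288095 -0.05071798  0.02811575]
dish [ 0.45515371 -0.05444657  0.02      ] [-247.73415017    3.23700828   20.        ]
f1 [ 0.40038543 -0.094185    0.0075    ] [-303.59791905  -34.94607235    7.5       ]
f2 [ 0.39873624 -0.01991659  0.0075    ] [-303.15861463   39.33934357    7.5       ]
[ 0.45506832 -0.05550484  0.02069666]
```

Request:
{"op": "send_rows", "data": {"increments": [[[0,0.01,-0.045,0],[0,0.01,-0.045,0],[0,0.01,-0.045,0],[0,0.01,-0.045,0],[0,0.01,-0.045,0],[0,0.01,-0.045,0],[0,0.01,-0.045,0],[0,0.01,-0.045,0]]]}}

```text
clock: 4.3
eef_pos: [0.2199, 0.0249, 0.7795]
tool_rot: [0.651, 0.682, 0.247, 0.226]
ft_force: [-0.7, -0.2, -0.5]
grip_width: -0.0001
```

```bash
python3 - <<'E'
from h import *
o,M=st()
E
```

```text
t 4.3 q [ 0.333 -0.294  0.95   2.149 -0.166  0.229] p [0.2199 0.0249 0.7795] F [-0.7 -0.2 -0.5] T [-0.05  0.61 -0.06] w -0.0
x [-0.051  0.999  0.013] z [ 0.63   0.043 -0.776] lean 39.1
```

```bash
python3 - <<'E'
from h import *
o,M=st()
plan((np.array([0.571,-0.0525,0.33])-o['eef_pos'])/2)
E
```

```text
t 4.3 q [ 0.333 -0.294  0.95   2.149 -0.166  0.229] p [0.2199 0.0249 0.7795] F [-0.7 -0.2 -0.5] T [-0.05  0.61 -0.06] w -0.0
x [-0.051  0.999  0.013] z [ 0.63   0.043 -0.776] lean 39.1
0.03597501105149113 [[-0.006, -0.001, 0.035, 0.0], [-0.006, -0.001, 0.035, 0.0], [-0.006, -0.001, 0.035, 0.0], [-0.006, -0.001, 0.035, 0.0], [-0.006, -0.001, 0.035, 0.0], [-0.006, -0.001, 0.035, 0.0], [-0.006, -0.001, 0.035, 0.0], [-0.006, -0.001, 0.035, 0.0]]
```

Request:
{"op": "send_rows", "data": {"increments": [[[-0.006,-0.001,0.035,0],[-0.006,-0.001,0.035,0],[-0.006,-0.001,0.035,0],[-0.006,-0.001,0.035,0],[-0.006,-0.001,0.035,0],[-0.006,-0.001,0.035,0],[-0.006,-0.001,0.035,0],[-0.006,-0.001,0.035,0]]]}}

```text
clock: 5.1
eef_pos: [0.3954, 0.0373, 0.5803]
tool_rot: [0.603, 0.711, 0.283, 0.227]
ft_force: [0.6, -0.1, -0.2]
grip_width: -0.0003
```

```bash
python3 - <<'E'
from h import *
o,M=st()
plan((np.array([0.571,-0.0525,0.33])-o['eef_pos']))
snap('wrist','w3')
E
```

```text
t 5.1 q [-0.    -0.444  0.028  1.309  0.128 -0.115] p [0.3954 0.0373 0.5803] F [ 0.6 -0.1 -0.2] T [-0.1   0.6   0.01] w -0.0
x [-0.17   0.985  0.017] z [ 0.664  0.128 -0.737] lean 42.0
0.03983939127016188 [[-0.015, -0.006, 0.036, 0.0], [-0.015, -0.006, 0.036, 0.0], [-0.015, -0.006, 0.036, 0.0], [-0.015, -0.006, 0.036, 0.0], [-0.015, -0.006, 0.036, 0.0], [-0.015, -0.006, 0.036, 0.0], [-0.015, -0.006, 0.036, 0.0], [-0.015, -0.006, 0.036, 0.0]]
```

View pics/w3.png

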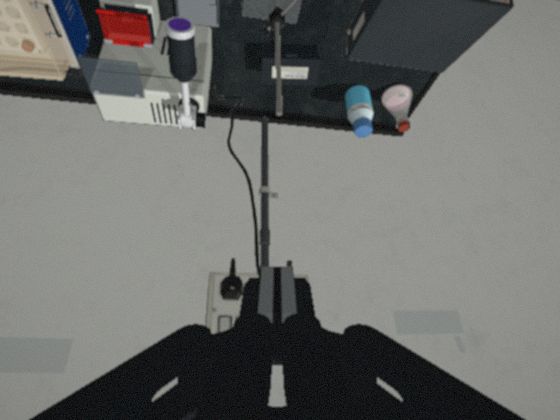

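Request:
{"op": "send_rows", "data": {"increments": [[[-0.015,-0.006,0.036,0],[-0.015,-0.006,0.036,0],[-0.015,-0.006,0.036,0],[-0.015,-0.006,0.036,0],[-0.015,-0.006,0.036,0],[-0.01,-0.004,0.024,0],[-0.01,-0.004,0.024,0],[-0.01,-0.004,0.024,0]]]}}

```text
clock: 5.95
eef_pos: [0.5526, -0.0364, 0.3502]
tool_rot: [0.602, 0.713, 0.281, 0.223]
ft_force: [0.2, 0.5, 0.6]
grip_width: -0.0002
```

```bash
python3 - <<'E'
from h import *
o,M=st()
E
```

```text
t 5.95 q [-0.205 -0.162 -0.395  0.644  0.266 -0.276] p [ 0.5526 -0.0364  0.3502] F [0.2 0.5 0.6] T [-0.1   0.63 -0.  ] w -0.0
x [-0.174  0.985  0.02 ] z [ 0.658  0.132 -0.742] lean 41.6
```

```bash
python3 - <<'E'
from h import *
o,M=st()
plan((np.array([0.571,-0.0535,0.262])-o['eef_pos']))
E
```

```text
t 5.95 q [-0.205 -0.162 -0.395  0.644  0.266 -0.276] p [ 0.5526 -0.0364  0.3502] F [0.2 0.5 0.6] T [-0.1   0.63 -0.  ] w -0.0
x [-0.174  0.985  0.02 ] z [ 0.658  0.132 -0.742] lean 41.6
0.011461109738282948 [[-0.003, -0.006, 0.009, 0.0], [-0.003, -0.006, 0.009, 0.0], [-0.003, -0.006, 0.009, 0.0], [-0.003, -0.006, 0.009, 0.0], [-0.003, -0.006, 0.009, 0.0], [-0.003, -0.006, 0.009, 0.0], [-0.003, -0.006, 0.009, 0.0], [-0.003, -0.006, 0.009, 0.0]]
```

Request:
{"op": "send_rows", "data": {"increments": [[[-0.003,-0.006,0.009,0],[-0.003,-0.006,0.009,0],[-0.003,-0.006,0.009,0],[-0.003,-0.006,0.009,0],[-0.003,-0.006,0.009,0],[-0.003,-0.006,0.009,0],[-0.003,-0.006,0.009,0],[-0.003,-0.006,0.009,0]]]}}

```text
clock: 6.75
eef_pos: [0.5694, -0.0523, 0.258]
tool_rot: [0.603, 0.714, 0.28, 0.22]
ft_force: [0.6, -0.3, -0.0]
grip_width: 0.0003
```

```bash
python3 - <<'E'
from h import *
o,M=st()
snap('side','s4');snap('top','t4')
a=cv2.imread('pics/s4.png')[130:310,210:400]; b=cv2.imread('pics/t4.png')[110:270,190:350]
cv2.imwrite('pics/c4.png',np.hstack([cv2.resize(a,None,fx=2.4,fy=2.4,interpolation=2)[:384],cv2.resize(b,None,fx=2.1,fy=2.4,interpolation=2)]))
E
```

```text
t 6.75 q [-0.238 -0.045 -0.538  0.4    0.288 -0.303] p [ 0.5694 -0.0523  0.258 ] F [ 0.6 -0.3 -0. ] T [-0.12  0.62  0.01] w 0.0
x [-0.176  0.984  0.025] z [ 0.651  0.135 -0.747] lean 41.1
```

View pics/c4.png

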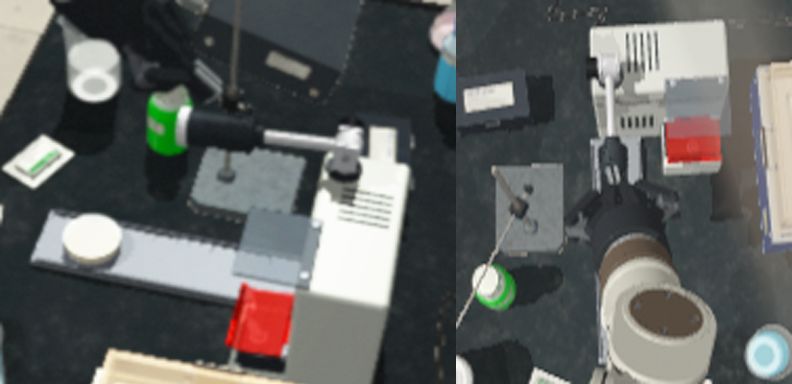

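```bash
python3 - <<'E'
from h import *
plan([.003,-.0015,-.06])
E
```

```text
0.007511709609003798 [[-0.0, -0.005, 0.006, 0.0], [-0.0, -0.005, 0.006, 0.0], [-0.0, -0.005, 0.006, 0.0], [-0.0, -0.005, 0.006, 0.0], [-0.0, -0.005, 0.006, 0.0], [-0.0, -0.005, 0.006, 0.0], [-0.0, -0.005, 0.006, 0.0], [-0.0, -0.005, 0.006, 0.0]]
```

Request:
{"op": "send_rows", "data": {"increments": [[[-0.0003,-0.0047,0.0058,0],[-0.0003,-0.0047,0.0058,0],[-0.0003,-0.0047,0.0058,0],[-0.0003,-0.0047,0.0058,0],[-0.0003,-0.0047,0.0058,0],[-0.0003,-0.0047,0.0058,0],[-0.0003,-0.0047,0.0058,0],[-0.0003,-0.0047,0.0058,0]]]}}

```text
clock: 7.65
eef_pos: [0.5745, -0.0518, 0.1983]
tool_rot: [0.602, 0.713, 0.282, 0.222]
ft_force: [-0.0, 1.6, 3.3]
grip_width: -0.0002
```

```bash
python3 - <<'E'
from h import *
o,M=st()
print('tip',o['eef_pos']+.011*M[:,2])
snap('side','s5')
a=cv2.imread('pics/s5.png')[130:310,210:400]
cv2.imwrite('pics/c5.png',cv2.resize(a,None,fx=3.2,fy=3.2,interpolation=2))
E
```

```text
t 7.65 q [-0.235  0.04  -0.64   0.206  0.289 -0.301] p [ 0.5745 -0.0518  0.1983] F [-0.   1.6  3.3] T [0.11 0.04 0.01] w -0.0
x [-0.177  0.984  0.023] z [ 0.656  0.136 -0.742] lean 41.5
tip [ 0.58176015 -0.05029537  0.1901717 ]
```

View pics/c5.png

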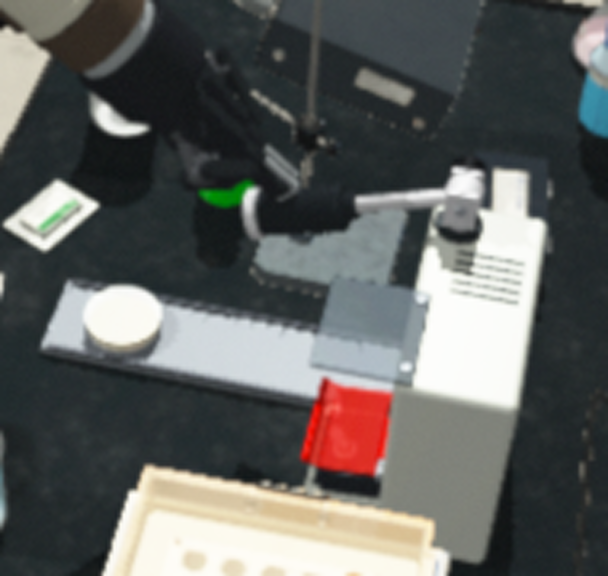

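```bash
python3 - <<'E'
from h import *
o,M=st()
print(M.T@np.array([.012,-.001,-.036])/8)
E
```

```text
t 7.7 q [-0.235  0.041 -0.641  0.205  0.288 -0.301] p [ 0.5738 -0.0518  0.1967] F [1.1 0.2 2.4] T [-0.05  0.07 -0.02] w -0.0
x [-0.177  0.984  0.024] z [ 0.655  0.136 -0.744] lean 41.4
[-0.00049484 -0.00191846  0.00431164]
```

Request:
{"op": "send_rows", "data": {"increments": [[[-0.0005,-0.0019,0.0043,0],[-0.0005,-0.0019,0.0043,0],[-0.0005,-0.0019,0.0043,0],[-0.0005,-0.0019,0.0043,0],[-0.0005,-0.0019,0.0043,0],[-0.0005,-0.0019,0.0043,0],[-0.0005,-0.0019,0.0043,0],[0,0,0,0]]]}}

```text
clock: 8.5
eef_pos: [0.5865, -0.052, 0.1633]
tool_rot: [0.601, 0.714, 0.283, 0.221]
ft_force: [-0.3, 1.5, 2.4]
grip_width: 0.0003
```

```bash
python3 - <<'E'
from h import *
o,M=st()
print('tip',o['eef_pos']+.011*M[:,2])
snap('side','s6'); snap('top','t6')
a=cv2.imread('pics/s6.png')[160:270,230:380]
cv2.imwrite('pics/c6.png',cv2.resize(a,None,fx=5,fy=5,interpolation=2))
a=cv2.imread('pics/t6.png')[110:270,210:320]
cv2.imwrite('pics/d6.png',cv2.resize(a,None,fx=3.5,fy=3.5,interpolation=2))
E
```

```text
t 8.5 q [-0.23   0.12  -0.667  0.098  0.287 -0.297] p [ 0.5865 -0.052   0.1633] F [-0.3  1.5  2.4] T [0.02 0.51 0.08] w 0.0
x [-0.179  0.984  0.024] z [ 0.656  0.137 -0.742] lean 41.5
tip [ 0.59368033 -0.05052179  0.15511454]
```

View pics/c6.png

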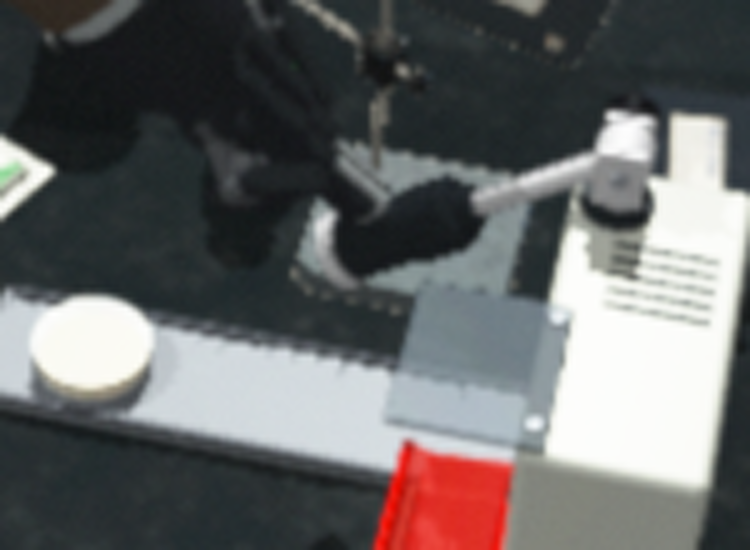

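View pics/d6.png

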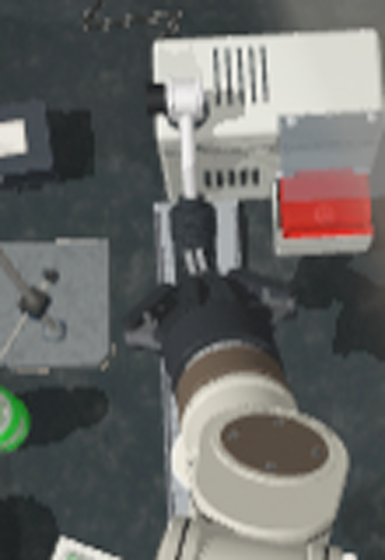

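```bash
cat > ov.py <<'E'
from h import *
import sys
P0=np.array([0.703,-0.0490]); yaw=.026
def Wd(x,y,z): 
    c,s=np.cos(yaw),np.sin(yaw); return np.array([P0[0]+(c*x-s*y)/1000,P0[1]+(s*x+c*y)/1000,z/1000])
def lp(th,r,off=0): return Wd(-r*np.cos(th)-off*np.sin(th),0,215-r*np.sin(th)+off*np.cos(th))
D=Wd(-247.5,1,6); Dt=Wd(-247.5,1,20)
if __name__=='__main__':
    tag,u0,v0,u1,v1,f=sys.argv[1],*map(int,sys.argv[2:7])
    c=load(tag); a=cv2.imread(f'pics/{tag}.png')[v0:v1,u0:u1]; a=cv2.resize(a,None,fx=f,fy=f,interpolation=2)
    def q(P): u=(proj(c,P)+.5-[u0,v0])*f; return tuple(int(x) for x in u)
    for th,col in zip([float(x) for x in sys.argv[7:]],[(0,0,255),(0,255,255),(255,255,0)]):
        cv2.line(a,q(lp(th,0)),q(lp(th,156)),col,1)
        n=[q(lp(th,156)+R.from_rotvec([0,0,0]).apply(18*np.array([0,0,0]))) for _ in [0]]
        ring=[q(Wd(-156*np.cos(th)-18.5*np.cos(k)*np.sin(th),18.5*np.sin(k),215-156*np.sin(th)+18.5*np.cos(k)*np.cos(th))) for k in np.linspace(0,6.28,30)]
        cv2.polylines(a,[np.array(ring)],True,col,1)
    cv2.line(a,q(lp(0,0)),q(D),(0,255,0),1)
    rim=[q(Dt+.0305*np.array([np.cos(k),np.sin(k),0])) for k in np.linspace(0,6.28,40)]
    cv2.polylines(a,[np.array(rim)],True,(255,0,255),1)
    cv2.imwrite(f'pics/ov_{tag}.png',a)
E
python3 ov.py s6 225 160 380 270 5 0.58 0.64 0.70
```

```text
(no output)
```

View pics/ov_s6.png

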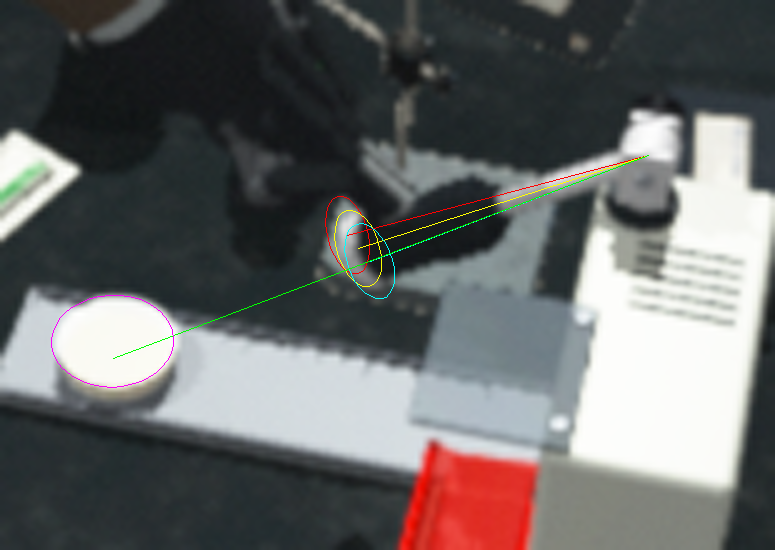

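Request:
{"op": "send_rows", "data": {"increments": [[[0,0,0.0012,0],[0,0,0.0012,0],[0,0,0.0012,0],[0,0,0.0012,0],[0,0,0,0],[0,0,-0.02,0],[0,0,-0.04,0],[0,0,-0.04,0]]]}}

```text
clock: 9.4
eef_pos: [0.5198, -0.0644, 0.2277]
tool_rot: [0.604, 0.715, 0.278, 0.215]
ft_force: [1.0, -0.9, -0.3]
grip_width: -0.0001
```

```bash
python3 - <<'E'
from h import *
o,M=st()
snap('side','s7'); snap('top','t7'); snap('wrist','w7')
E
python3 ov.py s7 225 160 380 270 5 0.66 0.70;python3 ov.py t7 225 120 315 260 4 0.66 0.70; python3 ov.py w7 0 0 560 420 1 0.66 0.70
```

```text
t 9.4 q [-0.307 -0.098 -0.664  0.356  0.333 -0.362] p [ 0.5198 -0.0644  0.2277] F [ 1.  -0.9 -0.3] T [-0.17  0.56 -0.05] w -0.0
x [-0.178  0.984  0.029] z [ 0.643  0.139 -0.753] lean 40.5
```

View pics/ov_s7.png

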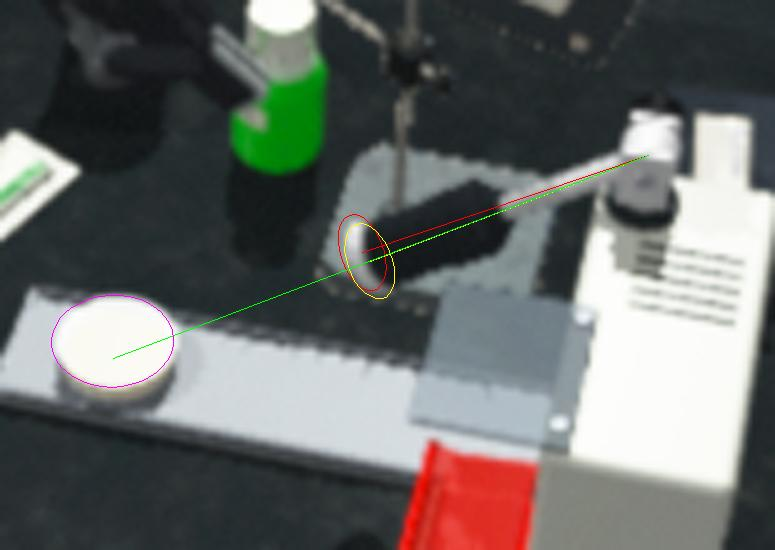

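View pics/ov_t7.png

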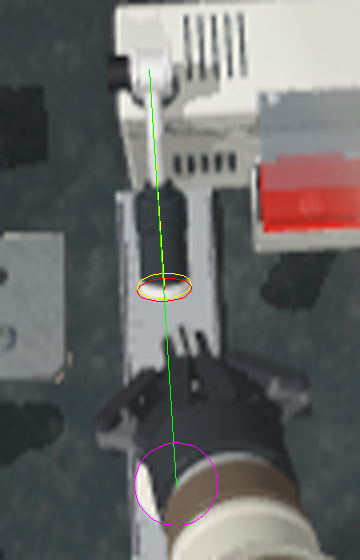

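View pics/ov_w7.png

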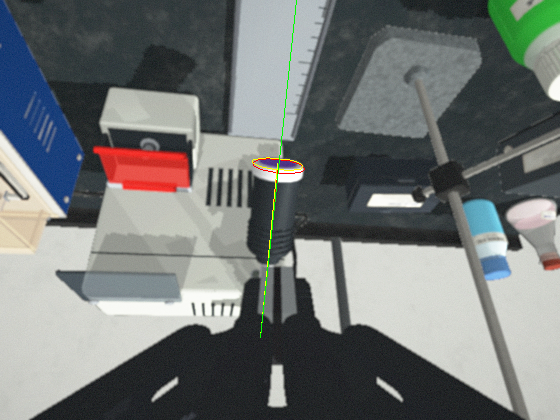

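```bash
python3 ov.py s7 285 185 365 235 10 0.66 0.70; cp pics/ov_s7.png pics/ov_s7z.png; python3 - <<'E'
from h import *
a=cv2.imread('pics/s7.png')[185:235,285:365]
cv2.imwrite('pics/s7z.png',cv2.resize(a,None,fx=10,fy=10,interpolation=2))
E
```

```text
(no output)
```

View pics/ov_s7z.png

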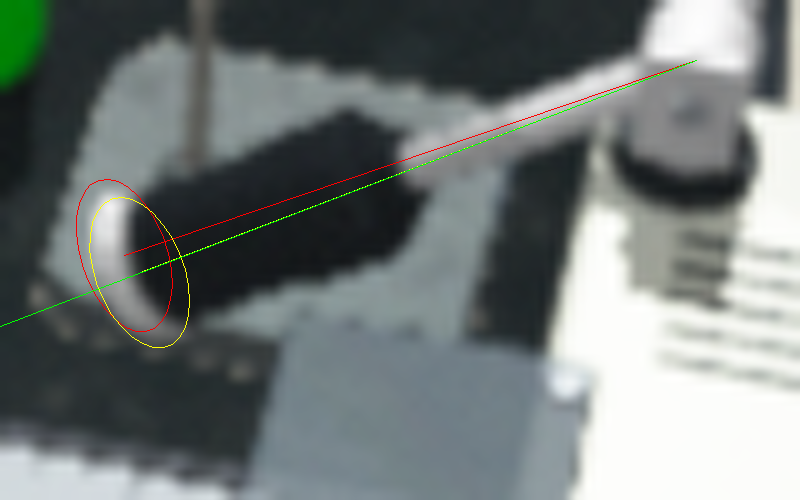

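View pics/s7z.png

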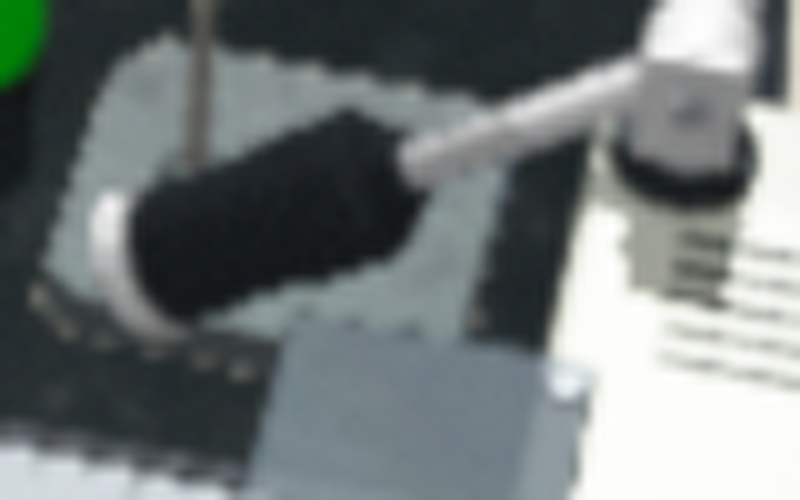

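```bash
cat > cyl.py <<'E'
from ov import *
from scipy.optimize import least_squares
def inv(w):
    c,s=np.cos(yaw),np.sin(yaw); a=w[...,:2]-P0; return np.stack([c*a[...,0]+s*a[...,1],-s*a[...,0]+c*a[...,1],w[...,2]],-1)*1000
def run(tag,th0=.69):
    c=load(tag); Q=inv(cloud(c)).reshape(-1,3); Q=Q[c['range_z'].ravel()>0]
    def loc(Q,p): # p: th, dy, dn offset normal to beam
        th=p[0]; r=-Q[:,0]*np.cos(th)-(Q[:,2]-215)*np.sin(th); n=-Q[:,0]*np.sin(th)+(Q[:,2]-215)*np.cos(th)-p[2]; return r,n,Q[:,1]-p[1]
    p=np.array([th0,0,0.])
    for it in range(6):
        r,n,y=loc(Q,p); rho=np.hypot(n,y); m=(r>92)&(r<140)&(abs(rho-17)<(8 if it<2 else 4))
        f=lambda p:(lambda a:np.hypot(a[1],a[2])-17.3)(loc(Q[m],p))
        s=least_squares(f,p,loss='soft_l1'); p=s.x
    J=np.linalg.pinv(s.jac.T@s.jac)*s.fun.var()
    print(tag,m.sum(),'th,dy,dn',p.round(4),'sd',np.sqrt(np.diag(J)).round(4),'rms',s.fun.std().round(2))
    # signed miss of dish origin in beam frame z: 
    th=p[0]
    for nm,d in [('dish',(-247.5,6))]:
        n=-d[0]*np.sin(th)+(d[1]-215)*np.cos(th)-p[2]; print('dish z in beam frame(fit)',n.round(2),' with pivot-only', (-d[0]*np.sin(th)+(d[1]-215)*np.cos(th)).round(2))
    # dish lid from the same cloud
    k=(np.hypot(Q[:,0]+247,Q[:,1])<40)&(Q[:,2]>16)&(Q[:,2]<25); 
    if k.sum(): print('lid pts',k.sum(),'mean',Q[k].mean(0).round(1),'mid',((Q[k].min(0)+Q[k].max(0))/2).round(1))
if __name__=='__main__':
    for t in sys.argv[1:]: run(t)
E
python3 cyl.py s7 t7 w7; python3 - <<'E'
from cyl import *
run('s1',.07) if 0 else None
run('side1',.07); run('top1',.07)
E
```

```text
s7 253 th,dy,dn [ 0.6981 -1.0075  0.9276] sd [0.0163 0.2185 1.8961] rms 1.63
dish z in beam frame(fit) -1.96  with pivot-only -1.04
lid pts 347 mean [-245.3   -1.6   19.4] mid [-245.7   -0.7   20.3]
t7 207 th,dy,dn [ 0.712  -0.8629  3.0158] sd [0.0109 0.2019 1.261 ] rms 1.26
dish z in beam frame(fit) 0.47  with pivot-only 3.48
lid pts 45 mean [-252.1   23.5   20.5] mid [-252.2   22.5   20.5]
w7 2770 th,dy,dn [ 0.7093 -0.4788  3.5023] sd [0.0015 0.0286 0.1765] rms 0.71
dish z in beam frame(fit) -0.91  with pivot-only 2.59
side1 316 th,dy,dn [ 0.1035 -0.83    2.1615] sd [0.0164 0.2247 1.9083] rms 1.7
dish z in beam frame(fit) -184.47  with pivot-only -182.3
lid pts 344 mean [-245.7   -1.5   19.5] mid [-245.6   -1.1   20.4]
top1 248 th,dy,dn [ 0.1044 -0.8397  3.3567] sd [0.0111 0.2046 1.3062] rms 1.35
dish z in beam frame(fit) -185.43  with pivot-only -182.07
lid pts 317 mean [-246.5    0.8   20.6] mid [-245.7    1.1   20.5]
```

```bash
python3 - <<'E'
from h import *
plan([-.16,0.01,.16])
E
```

```text
0.02831187913226531 [[0.005, -0.001, -0.028, 0.0], [0.005, -0.001, -0.028, 0.0], [0.005, -0.001, -0.028, 0.0], [0.005, -0.001, -0.028, 0.0], [0.005, -0.001, -0.028, 0.0], [0.005, -0.001, -0.028, 0.0], [0.005, -0.001, -0.028, 0.0], [0.005, -0.001, -0.028, 0.0]]
```

Request:
{"op": "send_rows", "data": {"increments": [[[0.005,-0.001,-0.028,0],[0.005,-0.001,-0.028,0],[0.005,-0.001,-0.028,0],[0.005,-0.001,-0.028,0],[0.005,-0.001,-0.028,0],[0.005,-0.001,-0.028,0],[0.005,-0.001,-0.028,0],[0,0,0,0]]]}}

```text
clock: 10.35
eef_pos: [0.3793, -0.0573, 0.3673]
tool_rot: [0.606, 0.716, 0.275, 0.209]
ft_force: [0.6, 0.6, 0.2]
grip_width: -0.0003
```

```bash
python3 - <<'E'
from h import *
o,M=st()
snap('wrist','w8'); snap('top','t8')
E
python3 ov.py w8 0 0 560 420 1 0.66 0.70; python3 cyl.py w8 t8
```

```text
t 10.35 q [-0.47  -0.484 -0.511  0.962  0.426 -0.508] p [ 0.3793 -0.0573  0.3673] F [0.6 0.6 0.2] T [-0.13  0.63  0.  ] w -0.0
x [-0.178  0.983  0.035] z [ 0.633  0.141 -0.761] lean 39.7
w8 1011 th,dy,dn [ 0.7107 -0.9775  3.7398] sd [0.0029 0.0545 0.3432] rms 0.81
dish z in beam frame(fit) -0.68  with pivot-only 3.06
lid pts 1395 mean [-238.7    2.3   20.6] mid [-237.3    1.    20.6]
t8 203 th,dy,dn [ 0.7255 -1.0343  4.709 ] sd [0.0121 0.2324 1.4119] rms 1.35
dish z in beam frame(fit) 3.15  with pivot-only 7.86
lid pts 321 mean [-246.3    1.1   20.4] mid [-245.8    1.1   20.5]
```

View pics/ov_w8.png

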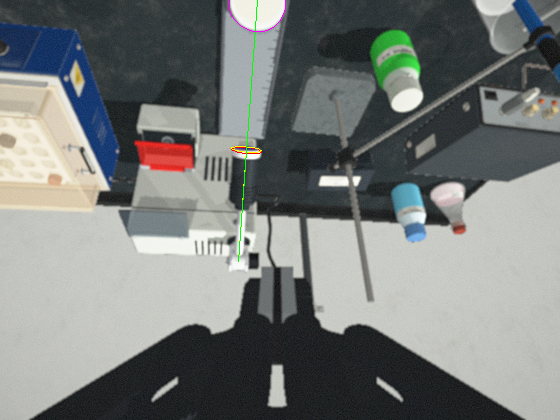

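```bash
python3 - <<'E'
from cyl import *
for tag in ['w7','w8']:
    c=load(tag); Q=inv(cloud(c)); im=c['image'].astype(int)
    th=.705
    r=-Q[...,0]*np.cos(th)-(Q[...,2]-215)*np.sin(th); n=-Q[...,0]*np.sin(th)+(Q[...,2]-215)*np.cos(th); y=Q[...,1]
    # ridge (top line) height n vs r near y~0
    for a in range(20,164,6):
        m=(r>a)&(r<a+6)&(abs(y+.7)<5 if a>80 else abs(y+.7)<3)&(abs(n)<30)
        if m.sum()>3: print(tag,a+3,m.sum(),'n max/med',np.percentile(n[m],[50,90]).round(1),'ywidth', np.ptp(y[(r>a)&(r<a+6)&(abs(n)<30)&(abs(y)<30)]).round(1))
E
```

```text
w7 53 5 n max/med [-27.2 -25.9] ywidth 47.1
w7 77 26 n max/med [11.8 12.9] ywidth 18.8
w7 83 29 n max/med [12.5 13.2] ywidth 18.8
w7 89 81 n max/med [19.5 21. ] ywidth 35.3
w7 95 99 n max/med [19.8 21.3] ywidth 35.8
w7 101 89 n max/med [20.2 21.5] ywidth 35.8
w7 107 114 n max/med [20.4 21.7] ywidth 36.6
w7 113 100 n max/med [19.7 20.6] ywidth 34.5
w7 119 107 n max/med [19.9 20.8] ywidth 33.2
w7 125 103 n max/med [20.2 21. ] ywidth 33.2
w7 131 113 n max/med [20.2 21. ] ywidth 33.2
w7 137 113 n max/med [20.1 21.1] ywidth 33.1
w7 143 119 n max/med [20.4 21.1] ywidth 33.1
w7 149 114 n max/med [21.6 22.6] ywidth 35.5
w7 155 253 n max/med [17.2 22.5] ywidth 36.0
w8 23 19 n max/med [6.3 7.5] ywidth 51.3
w8 29 19 n max/med [7.  7.8] ywidth 52.1
w8 35 16 n max/med [7.  7.8] ywidth 51.7
w8 41 19 n max/med [7.3 8.2] ywidth 51.5
w8 47 21 n max/med [7.1 8.3] ywidth 51.0
w8 53 18 n max/med [7.3 8.1] ywidth 49.5
w8 59 18 n max/med [7.3 8.8] ywidth 10.6
w8 65 21 n max/med [7.2 8.4] ywidth 9.4
w8 71 19 n max/med [7.8 8.6] ywidth 10.6
w8 77 13 n max/med [11.7 12.9] ywidth 18.0
w8 83 17 n max/med [12.4 13.1] ywidth 18.2
w8 89 33 n max/med [19.8 21.2] ywidth 34.5
w8 95 36 n max/med [19.7 21.4] ywidth 36.5
w8 101 34 n max/med [20.3 22.1] ywidth 35.9
w8 107 40 n max/med [20.6 21.8] ywidth 35.0
w8 113 37 n max/med [20.1 21. ] ywidth 34.5
w8 119 41 n max/med [19.9 20.9] ywidth 32.7
w8 125 36 n max/med [20.2 21.6] ywidth 31.6
w8 131 40 n max/med [20.2 21.1] ywidth 32.9
w8 137 43 n max/med [20.1 21.2] ywidth 32.6
w8 143 41 n max/med [20.4 21.5] ywidth 32.4
w8 149 33 n max/med [21.8 22.8] ywidth 34.7
w8 155 76 n max/med [19.9 22.8] ywidth 34.6
```

```bash
python3 - <<'E'
from h import *
o,M=st()
tgt=np.array([.5981,-.0505,.1500])-.011*M[:,2]
d=tgt-M[:,2]*.008-o['eef_pos']; print(d, M.T@d/8)
E
```

```text
t 10.45 q [-0.469 -0.48  -0.515  0.959  0.425 -0.507] p [ 0.3794 -0.0571  0.3642] F [-0.7  0.1 -0.2] T [-0.13  0.66 -0.02] w 0.0
x [-0.178  0.983  0.037] z [ 0.629  0.143 -0.764] lean 39.5
[ 0.20677907  0.00384775 -0.19964512] [-0.00506676  0.00352182  0.03539813]
```

Request:
{"op": "send_rows", "data": {"increments": [[[-0.005,0.0035,0.035,0],[-0.005,0.0035,0.035,0],[-0.005,0.0035,0.035,0],[-0.005,0.0035,0.035,0],[-0.005,0.0035,0.035,0],[-0.005,0.0035,0.035,0],[-0.005,0.0035,0.03,0],[0,0,0,0]]]}}

```text
clock: 11.25
eef_pos: [0.5591, -0.0503, 0.1701]
tool_rot: [0.609, 0.719, 0.269, 0.197]
ft_force: [-0.8, 0.4, -0.7]
grip_width: 0.0004
```

```bash
python3 - <<'E'
from h import *
o,M=st()
tgt=np.array([.5981,-.0505,.1500])-.011*M[:,2]
d=tgt-o['eef_pos']; print(d, M.T@d)
E
```

```text
t 11.25 q [-0.241  0.068 -0.656  0.223  0.293 -0.311] p [ 0.5591 -0.0503  0.1701] F [-0.8  0.4 -0.7] T [-0.12  0.66  0.04] w 0.0
x [-0.18   0.983  0.044] z [ 0.612  0.147 -0.777] lean 38.2
[ 0.03225247 -0.00182576 -0.01160269] [-0.00811302  0.01734663  0.02848598]
```

Request:
{"op": "send_rows", "data": {"increments": [[[-0.002,0.0045,0.006,0],[-0.002,0.0045,0.006,0],[-0.002,0.0045,0.006,0],[-0.002,0.004,0.005,0],[0,0,0,0],[0,0,0,0],[0,0,0,0],[0,0,0,0]]]}}

```text
clock: 12.05
eef_pos: [0.5892, -0.0525, 0.1623]
tool_rot: [0.609, 0.719, 0.269, 0.197]
ft_force: [0.1, -0.4, 0.5]
grip_width: -0.0
```

```bash
python3 - <<'E'
from h import *
o,M=st()
tgt=np.array([.5981,-.0505,.1500])-.011*M[:,2]
d=tgt-o['eef_pos']; print(d, M.T@d)
E
```

```text
t 12.05 q [-0.229  0.136 -0.602  0.206  0.286 -0.301] p [ 0.5892 -0.0525  0.1623] F [ 0.1 -0.4  0.5] T [-0.14  0.64  0.04] w -0.0
x [-0.18   0.983  0.045] z [ 0.611  0.147 -0.777] lean 38.2
[ 0.00217836  0.00033196 -0.00374226] [-0.00023351 -0.00063217  0.00429019]
```

Request:
{"op": "send_rows", "data": {"increments": [[[0,0,0.0014,0],[0,0,0.0014,0],[0,0,0.0014,0],[0,0,0,0],[0,0,0,0],[0,0,0,0],[0,0,0,0],[0,0,0,0]]]}}

```text
clock: 12.85
eef_pos: [0.5915, -0.0521, 0.1596]
tool_rot: [0.609, 0.719, 0.269, 0.198]
ft_force: [-1.9, -1.3, 1.4]
grip_width: 0.0002
```

```bash
python3 - <<'E'
from h import *
o,M=st()
tgt=np.array([.5981,-.0505,.1500])-.011*M[:,2]
d=tgt-o['eef_pos']; print(d, M.T@d)
E
```

```text
t 12.85 q [-0.226  0.144 -0.603  0.196  0.284 -0.299] p [ 0.5915 -0.0521  0.1596] F [-1.9 -1.3  1.4] T [-0.17  0.64 -0.05] w 0.0
x [-0.179  0.983  0.044] z [ 0.612  0.147 -0.777] lean 38.2
[-1.63920275e-04  3.30516080e-05 -1.01530961e-03] [ 1.70767141e-05 -7.60241146e-04  6.93222664e-04]
```

Request:
{"op": "send_rows", "data": {"increments": [[[0,0,0.0008,0],[0,0,0.0004,0],[0,0,0,0],[0,0,-0.01,0],[0,0,-0.025,0],[0,0,-0.03,0],[0,0,-0.03,0],[0,0,-0.015,0]]]}}

```text
clock: 13.65
eef_pos: [0.521, -0.0673, 0.2448]
tool_rot: [0.609, 0.72, 0.268, 0.194]
ft_force: [-0.1, -0.1, 0.6]
grip_width: -0.0003
```

```bash
cat > meas.py <<'E'
from cyl import *
def go(tag,th=.705):
    c=load(tag); Q=inv(cloud(c))
    r=-Q[...,0]*np.cos(th)-(Q[...,2]-215)*np.sin(th); n=-Q[...,0]*np.sin(th)+(Q[...,2]-215)*np.cos(th); y=Q[...,1]
    yc=-.7; rr=[];nn=[]
    m1=(r>22)&(r<70)&(abs(y-yc)<3.5)&(abs(n-6)<6); m2=(r>112)&(r<145)&(abs(y-yc)<9)&(abs(n-19)<6)
    e=[]
    for m,rad in((m1,5.5),(m2,17)):
        if m.sum()<10: print('few',m.sum()); continue
        cc=n[m]-np.sqrt(np.maximum(rad**2-(y[m]-yc)**2,0)); rr.append(r[m]);nn.append(cc)
        q=np.polyfit(r[m],cc,1); print(tag,m.sum(),'slope',q[0].round(4),'mid',np.median(cc).round(2),'at',r[m].mean().round(0))
    if len(rr)==2:
        s=(np.median(nn[1])-np.median(nn[0]))/(rr[1].mean()-rr[0].mean()); print('theta',th-s)
    print('theta body slope',th-q[0])
    b=np.median(nn[-1]); print('theta from body mid, pivot nominal',th-b/rr[-1].mean())
if __name__=='__main__':
    for t in sys.argv[1:]: go(t)
E
python3 - <<'E'
from h import *
o,M=st()
snap('wrist','w9'); snap('side','s9')
E
python3 meas.py w7 w8 w9
```

```text
t 13.65 q [-0.313 -0.094 -0.578  0.489  0.336 -0.375] p [ 0.521  -0.0673  0.2448] F [-0.1 -0.1  0.6] T [-0.18  0.51 -0.01] w -0.0
x [-0.182  0.982  0.047] z [ 0.607  0.15  -0.78 ] lean 37.9
few 0
w7 1081 slope 0.0202 mid 3.33 at 129.0
theta body slope 0.6848083742196552
theta from body mid, pivot nominal 0.6791552507171882
w8 170 slope 0.0155 mid 1.87 at 46.0
w8 386 slope 0.0141 mid 3.39 at 129.0
theta 0.6866177000337979
theta body slope 0.6909352399784554
theta from body mid, pivot nominal 0.6786755785085085
w9 10 slope 0.2572 mid 0.84 at 69.0
w9 1026 slope 0.0026 mid 0.74 at 129.0
theta 0.7066773683822116
theta body slope 0.7023624312857539
theta from body mid, pivot nominal 0.6992701294390042
```

```bash
python3 ov.py s9 225 160 380 270 5 0.705
```

```text
(no output)
```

View pics/ov_s9.png

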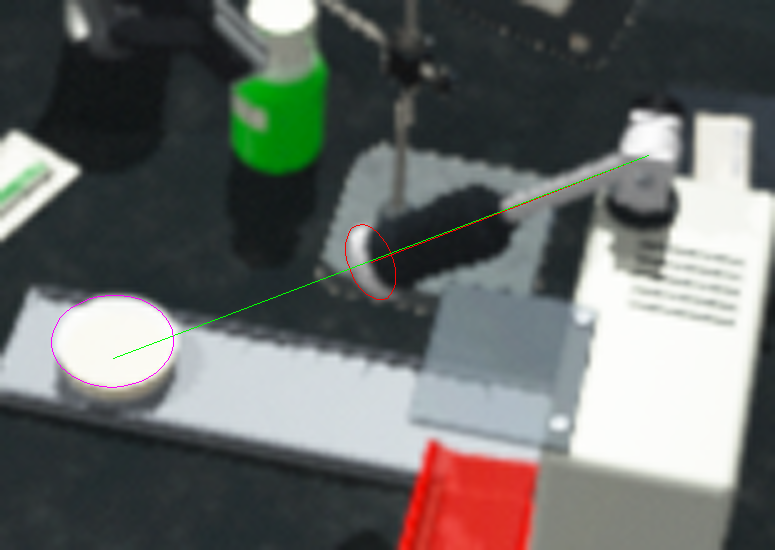

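View pics/w9.png

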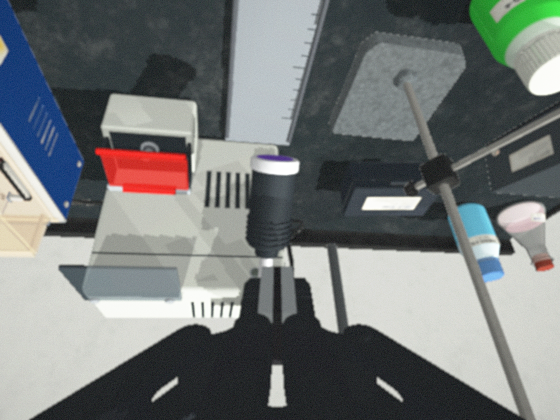

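The side overlay shows the lens ring (370,262) on the pivot–dish line, and the wrist view shows the guard front edge at about (145,150) and the desk front edge at (150,97). Next I'll locate the guard and desk in the wrist depth.

```bash
python3 - <<'E'
from cyl import *
for tag in ['w8','w9']:
    c=load(tag); Q=inv(cloud(c)); im=c['image'].astype(int)
    red=(im[...,0]>130)&(im[...,1]<60)&(im[...,2]<60); 
    q=Q[red]; k=(abs(q[:,1]+108)<45)&(q[:,2]>60)&(q[:,2]<110); q=q[k]
    print(tag,k.sum(),'y',np.percentile(q[:,1],[1,99]).round(1))
    for a in range(-84,-15,6):
        m=(q[:,0]>=a)&(q[:,0]<a+6)
        if m.sum(): print(a+3,m.sum(),np.median(q[m,2]).round(1))
    # desk surface front
    d=Q.reshape(-1,3); m=(abs(d[:,1]+108)<35)&(d[:,0]>-90)&(d[:,0]<-60)&(d[:,2]>40)&(d[:,2]<62); print('desk front pts',m.sum(),np.percentile(d[m,0],[1,5,50]).round(1),np.median(d[m,2]).round(1), )
    m=(abs(d[:,0]+65)<8)&(d[:,2]>45)&(d[:,2]<60)&(d[:,1]<-50)&(d[:,1]>-170); print('desk y',np.percentile(d[m,1],[1,99]).round(1))
print(Wd(-73,-108,80),Wd(-58,-108,72))
E
```

```text
w8 871 y [-145.1  -72.2]
-81 57 82.1
-75 171 82.8
-69 53 79.4
-63 147 77.8
-57 167 78.2
-51 81 78.5
-45 19 79.5
-39 14 79.9
-33 52 81.1
-27 110 82.3
desk front pts 697 [-75.4 -74.7 -71.1] 50.3
desk y [-148.5  -68.4]
w9 2083 y [-144.9  -71.9]
-81 126 81.3
-75 440 82.7
-69 127 79.3
-63 338 77.7
-57 385 78.2
-51 175 78.5
-45 55 79.3
-39 40 80.0
-33 88 80.9
-27 309 82.5
desk front pts 1616 [-75.  -74.5 -71.3] 50.2
desk y [-147.7  -68.5]
[ 0.63283236 -0.15886128  0.08      ] [ 0.64782729 -0.15847133  0.072     ]
```

```bash
python3 - <<'E'
from h import *
c=load('top1'); P=cloud(c).reshape(-1,3); P=P[c['range_z'].ravel()>0]
for x in np.arange(.36,.66,.03):
    print(round(x,2),[ (lambda m: int(P[m,2].max()*1000) if m.any() else None)((abs(P[:,0]-x-.015)<.015)&(abs(P[:,1]-y)<.01)) for y in np.arange(-.32,-.05,.02)])
print(np.arange(-.32,-.05,.02).round(2))
E
```

```text
0.36 [6, 4, 85, 86, 86, 83, 5, 5, 6, 8, 8, 9, 4, 3]
0.39 [6, 6, 83, 52, 81, 85, 5, 6, 5, 4, 5, 12, 12, 10]
0.42 [17, 4, 86, 84, 86, 85, 5, 4, 5, 2, 4, 12, 25, 24]
0.45 [4, 4, 5, 4, 4, 5, 5, 3, 5, 4, 6, 12, 24, 25]
0.48 [4, 5, 6, 5, 6, 4, 7, 5, 5, 5, 6, 11, 20, 24]
0.51 [98, 100, 100, 96, 6, 6, 5, 5, 5, 5, 5, 12, 13, 12]
0.54 [141, 143, 142, 138, 5, 5, 6, 5, 4, 6, 6, 9, 211, 225]
0.57 [143, 140, 142, 140, 5, 6, 4, 4, 4, 4, 5, 5, 13, 227]
0.6 [141, 141, 140, 140, 122, 5, 82, 87, 191, 192, 83, 5, 12, 227]
0.63 [141, 141, 141, 142, 120, 4, 192, 193, 192, 193, 193, 5, 13, 219]
0.66 [141, 141, 142, 140, 4, 6, 193, 195, 193, 195, 196, 186, 188, 221]
[-0.32 -0.3  -0.28 -0.26 -0.24 -0.22 -0.2  -0.18 -0.16 -0.14 -0.12 -0.1
 -0.08 -0.06]
```

```bash
python3 - <<'E'
from h import *
for tag in ['top1','w9','w8','side1']:
    c=load(tag); P=cloud(c).reshape(-1,3); P=P[c['range_z'].ravel()>0]
    for x in (.54,.58,.62,.66):
        for lo,hi in ((.06,.12),(.12,.16)):
            m=(abs(P[:,0]-x)<.02)&(P[:,2]>lo)&(P[:,2]<hi)&(P[:,1]<-.213)&(P[:,1]>-.35)
            if m.sum()>5: print(tag,x,lo,m.sum(),np.sort(P[m,1])[-5:].round(3), P[m,2].max().round(3))
E
```

```text
top1 0.54 0.06 346 [-0.257 -0.257 -0.257 -0.257 -0.257] 0.12
top1 0.54 0.12 229 [-0.268 -0.267 -0.267 -0.267 -0.267] 0.142
top1 0.58 0.06 108 [-0.255 -0.255 -0.255 -0.255 -0.255] 0.118
top1 0.58 0.12 462 [-0.266 -0.266 -0.266 -0.265 -0.265] 0.143
top1 0.62 0.06 102 [-0.248 -0.247 -0.247 -0.246 -0.246] 0.12
top1 0.62 0.12 471 [-0.258 -0.25  -0.249 -0.248 -0.247] 0.142
top1 0.66 0.06 88 [-0.247 -0.247 -0.247 -0.247 -0.246] 0.12
top1 0.66 0.12 467 [-0.261 -0.261 -0.249 -0.249 -0.249] 0.143
w9 0.58 0.06 295 [-0.254 -0.254 -0.254 -0.254 -0.254] 0.087
w9 0.62 0.06 1806 [-0.245 -0.245 -0.245 -0.245 -0.245] 0.12
w9 0.66 0.06 1825 [-0.245 -0.245 -0.245 -0.245 -0.245] 0.12
w9 0.66 0.12 482 [-0.261 -0.261 -0.261 -0.261 -0.261] 0.138
w8 0.54 0.06 3552 [-0.256 -0.256 -0.255 -0.255 -0.255] 0.12
w8 0.54 0.12 1202 [-0.267 -0.267 -0.267 -0.266 -0.266] 0.139
w8 0.58 0.06 986 [-0.255 -0.255 -0.255 -0.255 -0.255] 0.12
w8 0.58 0.12 1502 [-0.265 -0.265 -0.265 -0.265 -0.265] 0.139
w8 0.62 0.06 886 [-0.247 -0.246 -0.246 -0.246 -0.246] 0.12
w8 0.62 0.12 1507 [-0.264 -0.263 -0.263 -0.263 -0.263] 0.139
w8 0.66 0.06 555 [-0.246 -0.246 -0.246 -0.246 -0.245] 0.12
w8 0.66 0.12 1410 [-0.262 -0.262 -0.262 -0.262 -0.262] 0.139
side1 0.54 0.06 107 [-0.264 -0.263 -0.262 -0.259 -0.259] 0.093
side1 0.54 0.12 274 [-0.269 -0.269 -0.268 -0.268 -0.267] 0.14
side1 0.58 0.12 706 [-0.267 -0.267 -0.266 -0.266 -0.266] 0.141
side1 0.62 0.06 25 [-0.248 -0.248 -0.247 -0.247 -0.246] 0.119
side1 0.62 0.12 728 [-0.266 -0.266 -0.265 -0.264 -0.263] 0.143
side1 0.66 0.06 14 [-0.247 -0.246 -0.246 -0.246 -0.245] 0.12
side1 0.66 0.12 752 [-0.263 -0.262 -0.252 -0.25  -0.249] 0.142
```

```bash
python3 - <<'E'
from h import *
plan([0,-.089,-.02]); o,M=st(); print(M.T@np.array([.052,0,-.15])/8)
E
```

```text
0.01140243943198121 [[-0.011, -0.003, 0.0, 0.0], [-0.011, -0.003, 0.0, 0.0], [-0.011, -0.003, 0.0, 0.0], [-0.011, -0.003, 0.0, 0.0], [-0.011, -0.003, 0.0, 0.0], [-0.011, -0.003, 0.0, 0.0], [-0.011, -0.003, 0.0, 0.0], [-0.011, -0.003, 0.0, 0.0]]
t 13.75 q [-0.313 -0.094 -0.578  0.487  0.335 -0.374] p [ 0.5219 -0.0677  0.2454] F [ 0.2 -0.5  0.1] T [-0.19  0.53 -0.01] w -0.0
x [-0.181  0.982  0.046] z [ 0.609  0.149 -0.779] lean 38.0
[-0.00203754 -0.00670293  0.01856695]
```

Request:
{"op": "send_rows", "data": {"increments": [[[-0.011,-0.003,0,0],[-0.011,-0.003,0,0],[-0.011,-0.003,0,0],[-0.011,-0.003,0,0],[-0.011,-0.003,0,0],[-0.011,-0.003,0,0],[-0.011,-0.003,0,0],[-0.011,-0.003,0,0]]]}}

```text
clock: 14.55
eef_pos: [0.5189, -0.1616, 0.2219]
tool_rot: [0.609, 0.721, 0.269, 0.193]
ft_force: [0.4, 0.5, -0.4]
grip_width: 0.0003
```

```bash
cat > tgt.py <<'E'
from h import *
import sys
o,M=st(); tip=o['eef_pos']+.011*M[:,2]; d=np.array(list(map(float,sys.argv[1:4])))-tip
up=tip+.011*M[:,1]; lo=tip-.011*M[:,1]
print('tip',tip.round(4),'leadcorner',up.round(4),'low',lo.round(4),'d',d.round(4),'local',(M.T@d).round(4))
E
python3 tgt.py .590 -.155 .0635
```

```text
t 14.55 q [-0.543  0.02  -0.523  0.514  0.459 -0.587] p [ 0.5189 -0.1616  0.2219] F [ 0.4  0.5 -0.4] T [-0.16  0.66 -0.02] w 0.0
x [-0.183  0.982  0.049] z [ 0.606  0.152 -0.781] lean 37.8
tip [ 0.5256 -0.1599  0.2133] leadcorner [ 0.5341 -0.1586  0.2202] low [ 0.5171 -0.1611  0.2065] d [ 0.0644  0.0049 -0.1498] local [-0.0143 -0.0429  0.1567]
```

Request:
{"op": "send_rows", "data": {"increments": [[[-0.0018,-0.0054,0.0196,0],[-0.0018,-0.0054,0.0196,0],[-0.0018,-0.0054,0.0196,0],[-0.0018,-0.0054,0.0196,0],[-0.0018,-0.0054,0.0196,0],[-0.0018,-0.0054,0.0196,0],[-0.0018,-0.0054,0.0196,0],[0,0,0,0]]]}}

```text
clock: 15.35
eef_pos: [0.579, -0.167, 0.0862]
tool_rot: [0.611, 0.719, 0.268, 0.196]
ft_force: [-0.3, 0.4, 0.2]
grip_width: 0.0
```

```bash
python3 tgt.py .605 -.155 .0635; python3 - <<'E'
from h import *
snap('side','s10'); snap('top','t10'); snap('wrist','w10')
a=cv2.imread('pics/s10.png')[200:310,250:400]; b=cv2.imread('pics/t10.png')[120:240,240:340]
cv2.imwrite('pics/c10.png',np.hstack([cv2.resize(a,(450,330),interpolation=2),cv2.resize(b,(330,330),interpolation=2)]))
E
```

```text
t 15.35 q [-0.482  0.324 -0.6    0.101  0.425 -0.524] p [ 0.579  -0.167   0.0862] F [-0.3  0.4  0.2] T [-0.15  0.64  0.01] w 0.0
x [-0.177  0.983  0.045] z [ 0.61   0.146 -0.779] lean 38.1
tip [ 0.5857 -0.1654  0.0777] leadcorner [ 0.5942 -0.1642  0.0845] low [ 0.5773 -0.1666  0.0708] d [ 0.0193  0.0104 -0.0142] local [0.0061 0.0072 0.0243]
```

View pics/c10.png

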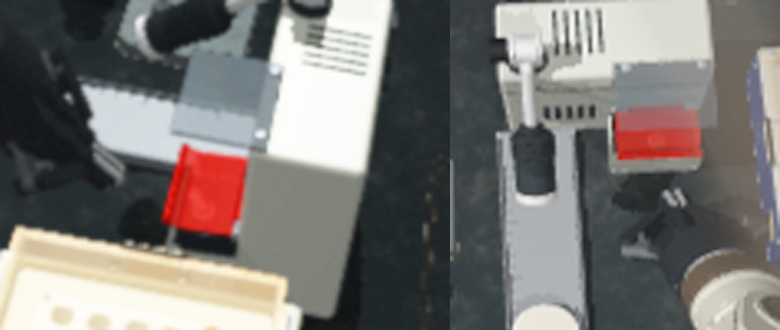

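View pics/w10.png

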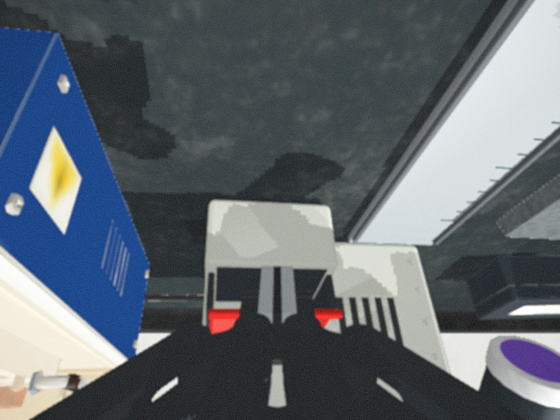

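Request:
{"op": "send_rows", "data": {"increments": [[[0.001,0.001,0.0035,0],[0.001,0.001,0.0035,0],[0.001,0.001,0.0035,0],[0.001,0.001,0.0035,0],[0.001,0.001,0.0035,0],[0.001,0.001,0.0035,0],[0,0.001,0.003,0],[0,0,0,0]]]}}

```text
clock: 16.3
eef_pos: [0.6026, -0.158, 0.0799]
tool_rot: [0.608, 0.718, 0.27, 0.203]
ft_force: [-0.3, -0.3, -0.4]
grip_width: 0.0001
```

```bash
python3 tgt.py .622 -.1555 .0635
```

```text
t 16.3 q [-0.442  0.36  -0.58   0.056  0.403 -0.486] p [ 0.6026 -0.158   0.0799] F [-0.3 -0.3 -0.4] T [-0.09  0.67 -0.04] w 0.0
x [-0.177  0.983  0.037] z [ 0.62   0.141 -0.772] lean 38.7
tip [ 0.6094 -0.1564  0.0714] leadcorner [ 0.6179 -0.1552  0.0784] low [ 0.601  -0.1577  0.0644] d [ 0.0126  0.0009 -0.0079] local [-0.0016  0.0047  0.014 ]
```

Request:
{"op": "send_rows", "data": {"increments": [[[0,-0.0018,0.0014,0],[0,-0.0018,0.0014,0],[0,-0.0018,0.0014,0],[0,-0.0018,0.0014,0],[0,0,0,0],[0,0,0,0],[0,0,0,0],[0,0,0,0]]]}}

```text
clock: 17.1
eef_pos: [0.5999, -0.1581, 0.0696]
tool_rot: [0.609, 0.718, 0.27, 0.202]
ft_force: [-0.5, -0.9, -1.1]
grip_width: -0.0
```

```bash
python3 tgt.py .622 -.1555 .0635
```

```text
t 17.1 q [-0.444  0.377 -0.594  0.027  0.404 -0.488] p [ 0.5999 -0.1581  0.0696] F [-0.5 -0.9 -1.1] T [-0.13  0.6   0.04] w -0.0
x [-0.177  0.984  0.038] z [ 0.619  0.141 -0.773] lean 38.7
tip [ 0.6067 -0.1566  0.0611] leadcorner [ 0.6151 -0.1553  0.0681] low [ 0.5983 -0.1578  0.0542] d [0.0153 0.0011 0.0024] local [-0.0016  0.0133  0.0078]
```

Request:
{"op": "send_rows", "data": {"increments": [[[-0.0003,0.0022,0.0013,0],[-0.0003,0.0022,0.0013,0],[-0.0003,0.0022,0.0013,0],[-0.0003,0.0022,0.0013,0],[-0.0003,0.0022,0.0013,0],[-0.0003,0.0022,0.0013,0],[0,0,0,0],[0,0,0,0]]]}}

```text
clock: 17.9
eef_pos: [0.6173, -0.1573, 0.0728]
tool_rot: [0.608, 0.718, 0.27, 0.203]
ft_force: [-0.2, -0.3, -0.9]
grip_width: -0.0001
```

```bash
python3 tgt.py .636 -.1555 .064;  python3 - <<'E'
from h import *
snap('side','s11'); snap('wrist','w11')
a=cv2.imread('pics/s11.png')[210:290,280:380]; b=cv2.imread('pics/w11.png')[150:350,150:400]
cv2.imwrite('pics/c11.png',np.hstack([cv2.resize(a,(400,320),interpolation=2),cv2.resize(b,(400,320),interpolation=2)]))
E
```

```text
t 17.9 q [-0.427  0.392 -0.555  0.043  0.395 -0.473] p [ 0.6173 -0.1573  0.0728] F [-0.2 -0.3 -0.9] T [-0.16  0.59 -0.  ] w -0.0
x [-0.177  0.983  0.037] z [ 0.62   0.141 -0.772] lean 38.8
tip [ 0.6241 -0.1557  0.0643] leadcorner [ 0.6325 -0.1545  0.0713] low [ 0.6157 -0.157   0.0573] d [ 0.0119  0.0002 -0.0003] local [-0.0019  0.0089  0.0076]
```

View pics/c11.png

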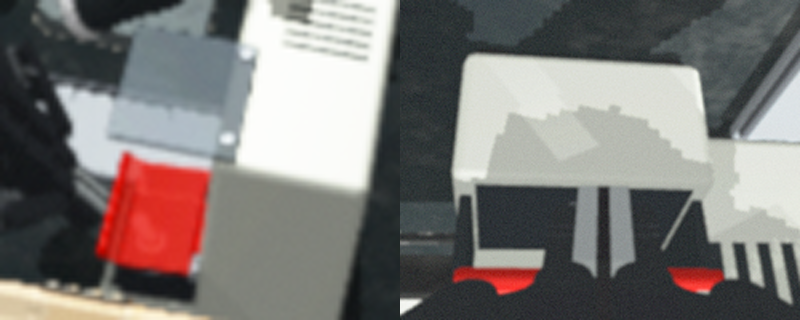

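Request:
{"op": "send_rows", "data": {"increments": [[[-0.0002,0.0011,0.0013,0],[-0.0002,0.0011,0.0013,0],[-0.0002,0.0011,0.0013,0],[-0.0002,0.0011,0.0013,0],[-0.0002,0.0011,0.0013,0],[-0.0002,0.0011,0.0013,0],[-0.0002,0.0011,0.0013,0],[-0.0002,0.0011,0.0013,0]]]}}

```text
clock: 18.8
eef_pos: [0.6273, -0.1558, 0.0662]
tool_rot: [0.611, 0.718, 0.268, 0.199]
ft_force: [-2.9, 0.8, -1.6]
grip_width: -0.0001
```

```bash
python3 tgt.py .649 -.1555 .0625;  python3 - <<'E'
from h import *
snap('side','s12'); snap('wrist','w12')
a=cv2.imread('pics/s12.png')[210:290,280:380]; b=cv2.imread('pics/w12.png')[150:350,150:400]
cv2.imwrite('pics/c12.png',np.hstack([cv2.resize(a,(400,320),interpolation=2),cv2.resize(b,(400,320),interpolation=2)]))
E
```

```text
t 18.8 q [-0.414  0.416 -0.531  0.048  0.386 -0.46 ] p [ 0.6273 -0.1558  0.0662] F [-2.9  0.8 -1.6] T [-0.17  1.01 -0.  ] w -0.0
x [-0.175  0.984  0.041] z [ 0.613  0.142 -0.778] lean 38.2
tip [ 0.6341 -0.1542  0.0576] leadcorner [ 0.6425 -0.153   0.0645] low [ 0.6256 -0.1554  0.0507] d [ 0.0149 -0.0013  0.0049] local [-0.0037  0.0144  0.0052]
```

View pics/c12.png

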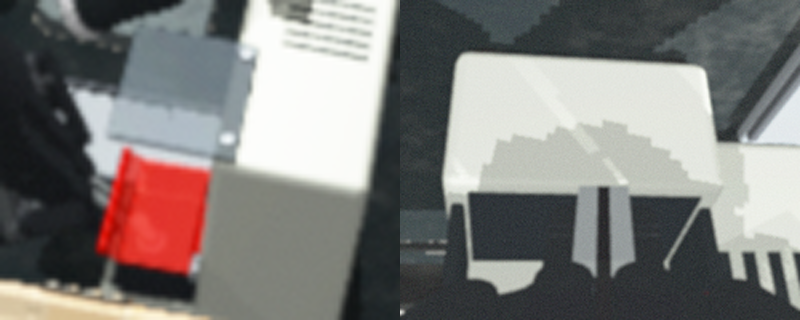

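Request:
{"op": "send_rows", "data": {"increments": [[[0,0.0008,-0.0012,0],[0,0.0008,-0.0012,0],[0,0.0008,-0.0012,0],[0,0.0008,-0.0012,0],[0,0,0,0],[0,0,0,0],[0,0,0,0],[0,0,0,0]]]}}

```text
clock: 19.7
eef_pos: [0.6279, -0.156, 0.0736]
tool_rot: [0.61, 0.718, 0.268, 0.2]
ft_force: [-1.1, 0.4, -0.9]
grip_width: 0.0
```

```bash
python3 tgt.py .649 -.1555 .0635
```

```text
t 19.7 q [-0.415  0.404 -0.526  0.064  0.387 -0.461] p [ 0.6279 -0.156   0.0736] F [-1.1  0.4 -0.9] T [-0.14  0.97  0.06] w 0.0
x [-0.176  0.984  0.041] z [ 0.615  0.142 -0.776] lean 38.4
tip [ 0.6347 -0.1544  0.0651] leadcorner [ 0.6431 -0.1532  0.072 ] low [ 0.6262 -0.1556  0.0581] d [ 0.0143 -0.0011 -0.0016] local [-0.0037  0.0099  0.0099]
```

Request:
{"op": "send_rows", "data": {"increments": [[[-0.0004,0.0017,0.0012,0],[-0.0004,0.0017,0.0012,0],[-0.0004,0.0017,0.0012,0],[-0.0004,0.0017,0.0012,0],[-0.0004,0.0017,0.0012,0],[-0.0004,0.0017,0.0012,0],[-0.0004,0.0017,0.0012,0],[-0.0004,0.0017,0.0012,0]]]}}

```text
clock: 20.5
eef_pos: [0.6409, -0.1564, 0.0747]
tool_rot: [0.612, 0.717, 0.268, 0.197]
ft_force: [-18.2, 0.0, 12.4]
grip_width: -0.0001
```

```bash
python3 tgt.py .651 -.1555 .0635;  python3 - <<'E'
from h import *
snap('side','s13')
a=cv2.imread('pics/s13.png')[200:300,270:395]
cv2.imwrite('pics/c13.png',cv2.resize(a,(750,600),interpolation=2))
E
```

```text
t 20.5 q [-0.405  0.419 -0.49   0.087  0.381 -0.449] p [ 0.6409 -0.1564  0.0747] F [-18.2   0.   12.4] T [0.03 1.69 0.33] w -0.0
x [-0.172  0.984  0.045] z [ 0.611  0.142 -0.779] lean 38.1
tip [ 0.6476 -0.1548  0.0661] leadcorner [ 0.6561 -0.1536  0.073 ] low [ 0.6391 -0.156   0.0593] d [ 0.0034 -0.0007 -0.0026] local [-0.0014  0.0009  0.004 ]
```

View pics/c13.png

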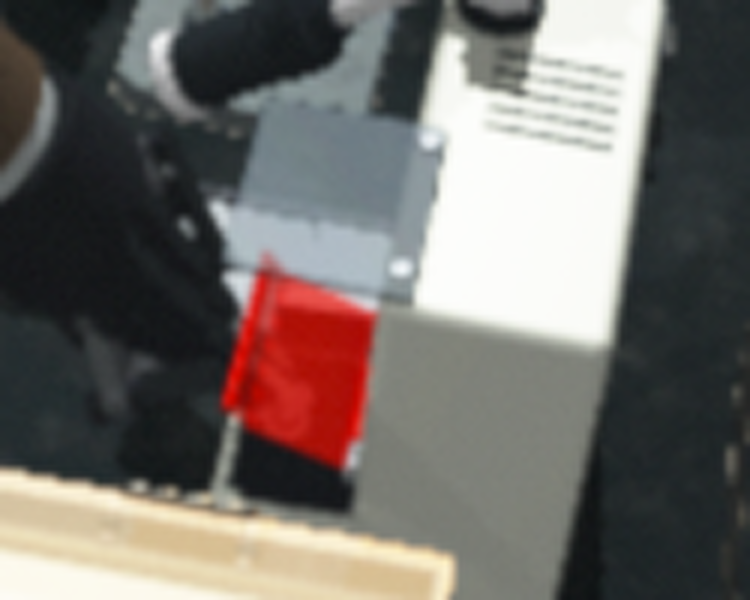

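Reaction of about 22 N normal to the lever's front face, with the leading corner at x 0.656: the toggle is at its back stop. Withdraw straight to the front.

Request:
{"op": "send_rows", "data": {"increments": [[[0.0005,-0.003,-0.0024,0],[0.001,-0.006,-0.0047,0],[0.001,-0.006,-0.0047,0],[0.001,-0.006,-0.0047,0],[0.001,-0.006,-0.0047,0],[0.001,-0.006,-0.0047,0],[0.001,-0.006,-0.0047,0],[0.001,-0.006,-0.0047,0]]]}}

```text
clock: 21.35
eef_pos: [0.5825, -0.1597, 0.0763]
tool_rot: [0.611, 0.717, 0.269, 0.2]
ft_force: [0.6, 0.2, -0.7]
grip_width: 0.0001
```

```bash
python3 tgt.py .53 -.1555 .12;  python3 - <<'E'
from h import *
snap('side','s14'); snap('wrist','w14')
a=cv2.imread('pics/s14.png')[200:300,270:395]; b=cv2.imread('pics/w14.png')[100:350,100:400]
cv2.imwrite('pics/c14.png',np.hstack([cv2.resize(a,(400,320),interpolation=2),cv2.resize(b,(384,320),interpolation=2)]))
E
```

```text
t 21.35 q [-0.463  0.342 -0.62   0.047  0.413 -0.503] p [ 0.5825 -0.1597  0.0763] F [ 0.6  0.2 -0.7] T [-0.13  0.63 -0.01] w 0.0
x [-0.174  0.984  0.041] z [ 0.616  0.141 -0.775] lean 38.5
tip [ 0.5893 -0.1582  0.0678] leadcorner [ 0.5977 -0.157   0.0747] low [ 0.5808 -0.1594  0.0608] d [-0.0593  0.0027  0.0522] local [ 0.0151 -0.0124 -0.0766]
```

View pics/c14.png

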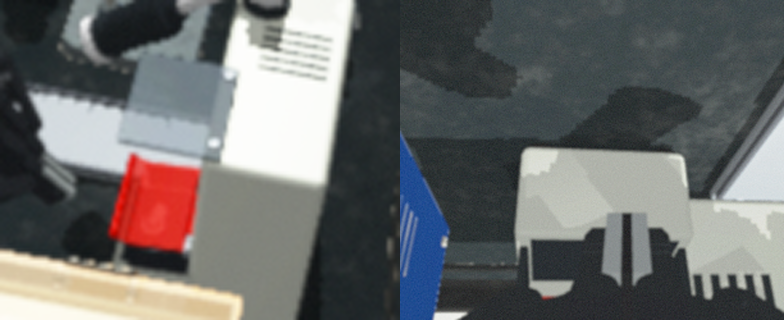

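Request:
{"op": "send_rows", "data": {"increments": [[[0.0,-0.004,-0.015,0],[0.0,-0.004,-0.02,0],[0.0,-0.004,-0.02,0],[0.0,-0.004,-0.02,0],[0.0,-0.004,-0.02,0],[0.0,-0.004,-0.02,0],[0.0,-0.004,-0.015,0],[0,0,0,0]]]}}

```text
clock: 22.25
eef_pos: [0.4784, -0.1824, 0.1633]
tool_rot: [0.61, 0.718, 0.269, 0.202]
ft_force: [0.5, 0.0, 0.2]
grip_width: 0.0
```

```bash
python3 - <<'E'
from h import *
o,M=st()
c=snap('wrist','w15'); snap('side','s15')
from ov import *
for t in ['w9','w15']:
    c=load(t)
    for n,p in [('off',(-60.5,-108,72)),('on',(-44.5,-108,74)),('base',(-52.5,-108,56)),('lip',(-75.5,-108,80))]: print(t,n,proj(c,Wd(*p)).round(0))
E
```

```text
t 22.25 q [-0.643  0.054 -0.672  0.357  0.503 -0.678] p [ 0.4784 -0.1824  0.1633] F [0.5 0.  0.2] T [-0.17  0.57  0.02] w 0.0
x [-0.175  0.984  0.039] z [ 0.617  0.14  -0.774] lean 38.6
w9 off [146. 158.]
w9 on [148. 170.]
w9 base [150. 150.]
w9 lip [142. 153.]
w15 off [268. 261.]
w15 on [266. 270.]
w15 base [267. 249.]
w15 lip [271. 262.]
```

View pics/w15.png

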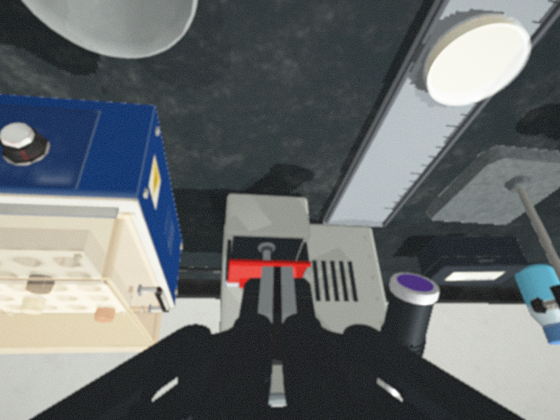

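```bash
python3 - <<'E'
from h import *
a=cv2.imread('pics/w15.png')[220:290,215:320]; b=cv2.imread('pics/w9.png')[120:190,90:205]
cv2.imwrite('pics/c15.png',np.hstack([cv2.resize(a,(400,280),interpolation=2),cv2.resize(b,(400,244),interpolation=2)[:,:] if 0 else cv2.resize(b,(400,280),interpolation=2)]))
E
```

```text
(no output)
```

View pics/c15.png

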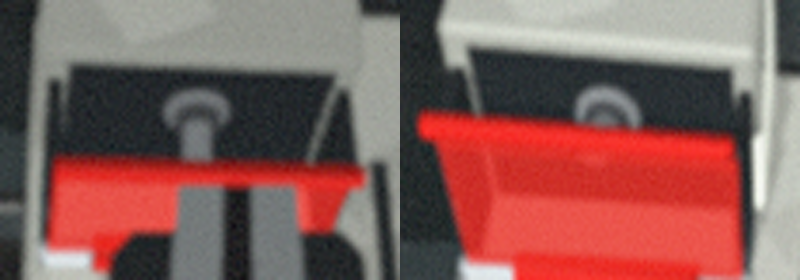

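```bash
python3 - <<'E'
from cyl import *
import cyl,ov
cyl.P0=ov.P0=np.array([.7005,-.049])
c=load('w15')
for v in range(243,262,2): print(v,[inv(px(c,u,v,c['range_z'][v,u])).round(0).tolist() for u in (265,267)])
c=load('w9')
for v in range(142,156,2): print('w9',v,[inv(px(c,u,v,c['range_z'][v,u])).round(0).tolist() for u in (148,150)])
E
```

```text
243 [[-58.0, -111.0, 53.0], [-59.0, -109.0, 53.0]]
245 [[-57.0, -111.0, 55.0], [-56.0, -109.0, 54.0]]
247 [[-55.0, -110.0, 56.0], [-56.0, -109.0, 56.0]]
249 [[-55.0, -111.0, 58.0], [-56.0, -109.0, 58.0]]
251 [[-53.0, -110.0, 59.0], [-53.0, -108.0, 59.0]]
253 [[-51.0, -110.0, 61.0], [-51.0, -108.0, 60.0]]
255 [[-51.0, -110.0, 63.0], [-51.0, -108.0, 63.0]]
257 [[-52.0, -110.0, 65.0], [-51.0, -108.0, 65.0]]
259 [[-50.0, -110.0, 66.0], [-51.0, -108.0, 67.0]]
261 [[-75.0, -113.0, 80.0], [-75.0, -112.0, 79.0]]
w9 142 [[-58.0, -109.0, 53.0], [-57.0, -108.0, 52.0]]
w9 144 [[-57.0, -109.0, 55.0], [-58.0, -107.0, 55.0]]
w9 146 [[-56.0, -109.0, 56.0], [-56.0, -107.0, 56.0]]
w9 148 [[-54.0, -109.0, 57.0], [-56.0, -107.0, 58.0]]
w9 150 [[-56.0, -108.0, 61.0], [-56.0, -107.0, 61.0]]
w9 152 [[-75.0, -103.0, 79.0], [-75.0, -101.0, 79.0]]
w9 154 [[-73.0, -103.0, 80.0], [-75.0, -101.0, 82.0]]
```

```bash
python3 - <<'E'
from h import *
o,M=st(); c=load('w15'); print(c['eye'],c['rotation'][:,2]); plan([.02,.02,-.05])
E
```

```text
t 22.35 q [-0.642  0.057 -0.672  0.356  0.503 -0.677] p [ 0.479  -0.182   0.1624] F [-0.2  0.6 -0. ] T [-0.17  0.64 -0.02] w -0.0
x [-0.176  0.984  0.039] z [ 0.617  0.141 -0.774] lean 38.5
[ 0.33234087 -0.2107971   0.21207404] [ 0.83361881  0.1668638  -0.52653219]
0.007180703308172536 [[0.002, -0.002, 0.007, 0.0], [0.002, -0.002, 0.007, 0.0], [0.002, -0.002, 0.007, 0.0], [0.002, -0.002, 0.007, 0.0], [0.002, -0.002, 0.007, 0.0], [0.002, -0.002, 0.007, 0.0], [0.002, -0.002, 0.007, 0.0], [0.002, -0.002, 0.007, 0.0]]
```

Request:
{"op": "send_rows", "data": {"increments": [[[0.002,-0.002,0.007,0],[0.002,-0.002,0.007,0],[0.002,-0.002,0.007,0],[0.002,-0.002,0.007,0],[0.002,-0.002,0.007,0],[0.002,-0.002,0.007,0],[0.002,-0.002,0.007,0],[0,0,0,0]]]}}

```text
clock: 23.15
eef_pos: [0.4976, -0.1586, 0.1079]
tool_rot: [0.61, 0.719, 0.269, 0.197]
ft_force: [0.1, -0.0, 0.1]
grip_width: 0.0002
```

```bash
python3 - <<'E'
from cyl import *
import cyl,ov
cyl.P0=ov.P0=np.array([.7005,-.049])
o,M=st()
A=[]
for i in range(4):
    c=snap('wrist','w16'); A.append(c['range_z'])
c['range_z']=np.mean(A,0); Q=inv(cloud(c))
m=(abs(Q[...,1]+108.5)<4)&(Q[...,2]>58.5)&(Q[...,2]<76)&(Q[...,0]>-66)&(Q[...,0]<-38)
q=Q[m]; print(len(q), np.argwhere(m).mean(0))
for z in np.arange(59,76,1.5):
    k=abs(q[:,2]-z)<.75
    if k.sum(): print(z,k.sum(),q[k,0].mean().round(1),q[k,0].min().round(1))
print([proj(c,Wd(*p)).round(0) for p in ((-60.5,-108,72),(-44.5,-108,74))])
a=c['image'][215:285,205:310,::-1]; cv2.imwrite('pics/c16.png',cv2.resize(a,(750,500),interpolation=2))
E
```

```text
t 23.15 q [-0.563  0.163 -0.746  0.147  0.467 -0.603] p [ 0.4976 -0.1586  0.1079] F [ 0.1 -0.   0.1] T [-0.11  0.64  0.01] w 0.0
x [-0.179  0.983  0.044] z [ 0.612  0.146 -0.777] lean 38.2
18 [303.33333333 239.5       ]
59.0 6 -51.1 -54.3
60.5 4 -47.6 -51.5
62.0 4 -44.6 -50.8
63.5 2 -46.3 -50.9
66.5 1 -49.4 -49.4
68.0 1 -49.1 -49.1
[array([245., 311.]), array([244., 319.])]
```

View pics/c16.png

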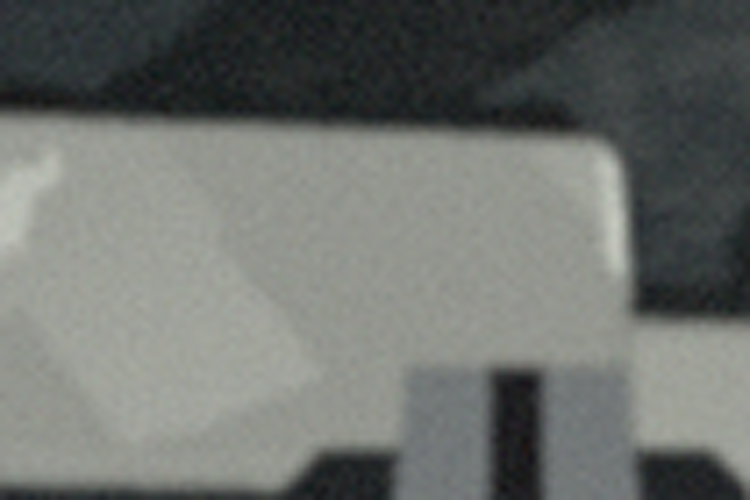

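```bash
python3 - <<'E'
from h import *
plan([-.03,.055,.01])
E
```

```text
0.00793036096278095 [[0.007, -0.001, -0.002, 0.0], [0.007, -0.001, -0.002, 0.0], [0.007, -0.001, -0.002, 0.0], [0.007, -0.001, -0.002, 0.0], [0.007, -0.001, -0.002, 0.0], [0.007, -0.001, -0.002, 0.0], [0.007, -0.001, -0.002, 0.0], [0.007, -0.001, -0.002, 0.0]]
```

Request:
{"op": "send_rows", "data": {"increments": [[[0.007,-0.001,-0.002,0],[0.007,-0.001,-0.002,0],[0.007,-0.001,-0.002,0],[0.007,-0.001,-0.002,0],[0.007,-0.001,-0.002,0],[0.007,-0.001,-0.002,0],[0.007,-0.001,-0.002,0],[0,0,0,0]]]}}

```text
clock: 24.15
eef_pos: [0.4735, -0.1106, 0.1206]
tool_rot: [0.609, 0.719, 0.27, 0.201]
ft_force: [0.1, -0.7, -0.4]
grip_width: 0.0001
```

```bash
cat > tog.py <<'E'
from cyl import *
import cyl,ov
cyl.P0=ov.P0=np.array([.7005,-.049])
o,M=st(); tag=sys.argv[1]
A=[]
for i in range(4):
    c=snap('wrist',tag); A.append(c['range_z'])
c['range_z']=np.mean(A,0); Q=inv(cloud(c))
m=(abs(Q[...,1]+108.5)<4)&(Q[...,2]>58.5)&(Q[...,2]<76)&(Q[...,0]>-66)&(Q[...,0]<-38)
q=Q[m]; 
for z in np.arange(59,76,1.5):
    k=abs(q[:,2]-z)<.75
    if k.sum(): print(z,k.sum(),q[k,0].mean().round(1),np.percentile(q[k,0],20).round(1))
u,v=proj(c,Wd(-50,-108,65)).astype(int); print(u,v)
a=c['image'][v-35:v+35,max(0,u-52):u+53,::-1]; cv2.imwrite(f'pics/c_{tag}.png',cv2.resize(a,(750,500),interpolation=2))
E
python3 tog.py w17
```

```text
t 24.15 q [-0.48   0.052 -0.842  0.121  0.424 -0.522] p [ 0.4735 -0.1106  0.1206] F [ 0.1 -0.7 -0.4] T [-0.09  0.59  0.02] w 0.0
x [-0.178  0.983  0.04 ] z [ 0.617  0.143 -0.774] lean 38.5
59.0 19 -50.0 -51.9
60.5 15 -50.1 -52.2
62.0 13 -50.8 -51.4
63.5 13 -50.6 -51.1
65.0 16 -48.7 -50.3
66.5 10 -48.7 -50.0
68.0 13 -49.5 -50.6
69.5 17 -49.5 -50.1
71.0 1 -49.9 -49.9
74.0 8 -58.6 -59.1
188 300
```

View pics/c_w17.png

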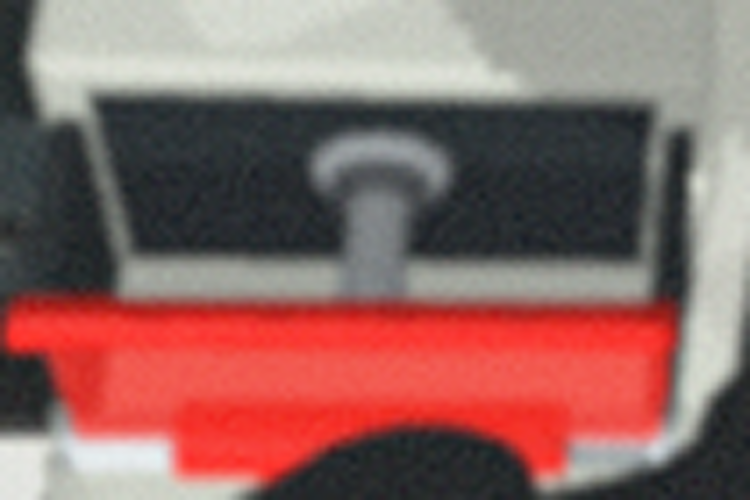

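```bash
python3 - <<'E'
from cyl import *
import cyl,ov
cyl.P0=ov.P0=np.array([.7005,-.049])
A=[]
for i in range(6):
    c=snap('wrist','w18'); A.append(c['range_z'])
c['range_z']=np.median(A,0); Q=inv(cloud(c))
# lever centre col: crop x 377/750*105 + (188-52)=~188.8 ; rows crop 200..295 -> 265+28..265+41
for v in range(284,309): print(v,[Q[v,u].round(1).tolist() for u in (187,188,189,190)])
E
```

```text
284 [[-57.9, -110.3, 52.2], [-58.0, -109.4, 52.2], [-57.7, -108.6, 52.1], [-58.3, -107.6, 52.3]]
285 [[-58.1, -110.2, 53.2], [-58.0, -109.3, 53.1], [-57.9, -108.5, 53.1], [-58.0, -107.6, 53.1]]
286 [[-58.1, -110.1, 54.1], [-58.2, -109.2, 54.1], [-58.3, -108.4, 54.1], [-58.1, -107.5, 54.1]]
287 [[-57.0, -110.1, 54.6], [-56.8, -109.3, 54.5], [-56.7, -108.4, 54.5], [-57.3, -107.5, 54.7]]
288 [[-55.8, -110.1, 55.1], [-55.9, -109.3, 55.1], [-56.1, -108.4, 55.2], [-55.6, -107.5, 55.0]]
289 [[-55.7, -110.1, 56.0], [-55.6, -109.2, 55.9], [-56.5, -108.3, 56.2], [-56.0, -107.4, 56.1]]
290 [[-56.6, -109.9, 57.2], [-56.8, -109.0, 57.3], [-55.7, -108.2, 56.9], [-56.1, -107.3, 57.0]]
291 [[-55.7, -109.9, 57.8], [-55.5, -109.1, 57.7], [-55.8, -108.2, 57.8], [-55.5, -107.3, 57.7]]
292 [[-54.0, -110.0, 58.1], [-53.8, -109.1, 58.1], [-53.5, -108.3, 57.9], [-54.3, -107.3, 58.2]]
293 [[-53.0, -110.0, 58.7], [-53.1, -109.1, 58.8], [-52.5, -108.3, 58.5], [-52.9, -107.4, 58.6]]
294 [[-52.7, -109.9, 59.5], [-53.4, -109.0, 59.8], [-52.8, -108.2, 59.6], [-52.2, -107.3, 59.3]]
295 [[-52.3, -109.9, 60.3], [-52.
[... 624 characters left out ...]
-50.1, -107.0, 65.0]]
302 [[-50.7, -109.4, 66.1], [-49.7, -108.7, 65.8], [-50.6, -107.7, 66.1], [-50.4, -106.9, 66.0]]
303 [[-50.9, -109.3, 67.1], [-51.0, -108.5, 67.1], [-50.6, -107.6, 67.0], [-50.4, -106.8, 66.9]]
304 [[-51.2, -109.2, 68.1], [-51.0, -108.4, 68.0], [-51.3, -107.5, 68.1], [-50.3, -106.7, 67.8]]
305 [[-50.5, -109.2, 68.8], [-51.1, -108.3, 69.0], [-51.3, -107.4, 69.0], [-50.4, -106.6, 68.7]]
306 [[-50.3, -109.2, 69.6], [-50.6, -108.3, 69.7], [-50.9, -107.4, 69.8], [-49.9, -106.6, 69.5]]
307 [[-50.5, -109.1, 70.5], [-50.6, -108.2, 70.6], [-50.2, -107.4, 70.5], [-56.9, -106.0, 72.5]]
308 [[-75.6, -106.9, 79.0], [-74.8, -106.2, 78.8], [-75.7, -105.3, 79.0], [-74.8, -104.6, 78.8]]
```

Request:
{"op": "send_rows", "data": {"increments": [[[0,0,-0.02,0],[0,0,-0.03,0],[0,0,-0.03,0],[0,0,-0.03,0],[0,0,-0.03,0],[0,0,-0.02,0],[0,0,0,0],[0,0,0,0]]]}}

```text
clock: 25.45
eef_pos: [0.3719, -0.1358, 0.2481]
tool_rot: [0.61, 0.718, 0.268, 0.2]
ft_force: [0.6, 0.6, -0.3]
grip_width: 0.0001
```

```bash
python3 - <<'E'
from h import *
st(); snap('side','s20'); snap('top','t20'); snap('wrist','w20')
for a,b in (('side1','s20'),('top1','t20')):
    A,B=load(a)['image'].astype(int),load(b)['image'].astype(int)
    for n,f in (('green',lambda I:(I[...,1]>120)&(I[...,0]<60)&(I[...,2]<60)),('blue',lambda I:(I[...,2]>170)&(I[...,0]<150)&(I[...,1]>150)),('red',lambda I:(I[...,0]>150)&(I[...,1]<40))):
        for I in (A,B):
            p=np.argwhere(f(I)); print(b,n,len(p),np.median(p,0) if len(p) else '')
E
python3 meas.py w20; python3 ov.py s20 210 150 390 290 4 0.705
```

```text
t 25.45 q [-0.745 -0.298 -0.698  0.739  0.547 -0.785] p [ 0.3719 -0.1358  0.2481] F [ 0.6  0.6 -0.3] T [-0.16  0.52  0.02] w 0.0
x [-0.176  0.984  0.039] z [ 0.615  0.141 -0.776] lean 38.4
s20 green 163 [185. 278.]
s20 green 252 [184. 281.]
s20 blue 323 [276. 200.]
s20 blue 346 [276. 201.]
s20 red 113 [268. 311.]
s20 red 143 [265. 310.]
t20 green 39 [229. 214.]
t20 green 39 [229. 214.]
t20 blue 177 [124. 144.]
t20 blue 198 [125. 145.]
t20 red 10 [176.  297.5]
t20 red 10 [175.5 295. ]
few 0
w20 362 slope 0.0039 mid 0.59 at 130.0
theta body slope 0.7010899080437514
theta from body mid, pivot nominal 0.700468394155431
```

View pics/ov_s20.png

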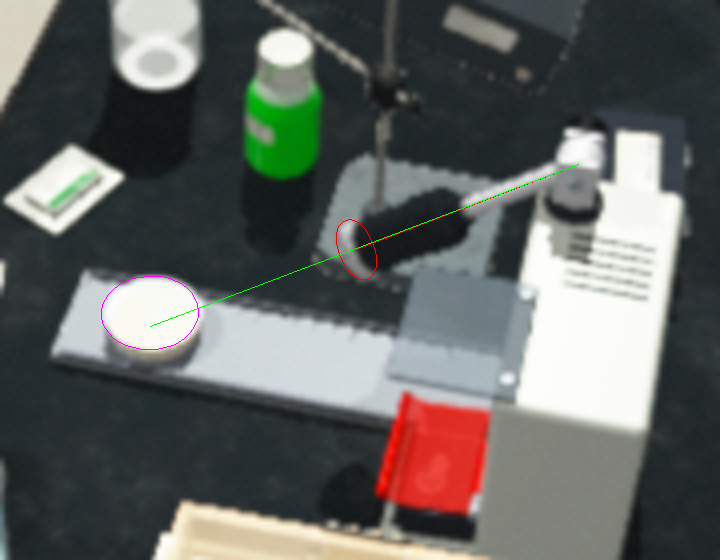

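View pics/w20.png

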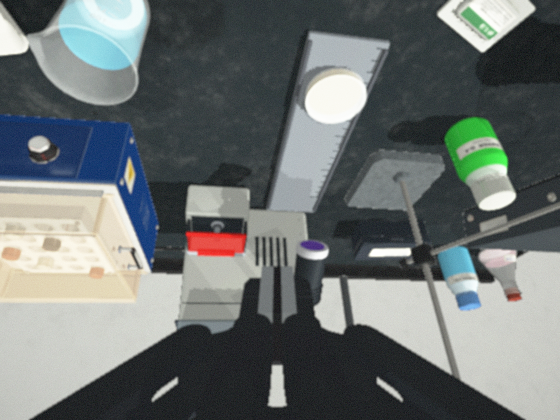

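```bash
python3 - <<'E'
from cyl import *
c=load('w20'); Q=inv(cloud(c)); q=Q.reshape(-1,3)
k=(np.hypot(q[:,0]+246,q[:,1])<38)&(q[:,2]>17.5)&(q[:,2]<24); p=q[k]
print('lid',k.sum(),((np.percentile(p,1,0)+np.percentile(p,99,0))/2).round(1))
f=(abs(q[:,1])<20)&(q[:,2]>3)&(q[:,2]<12)&(q[:,0]<-280)&(q[:,0]>-320); print('plate front',np.percentile(q[f,0],[.5,2]).round(1))
f=(abs(q[:,1]+108)<30)&(q[:,2]>47)&(q[:,2]<53)&(q[:,0]<-60)&(q[:,0]>-90); print('desk front',np.percentile(q[f,0],[1,5]).round(1))
E
```

```text
lid 2434 [-248.9    0.7   19.9]
plate front [-305.  -304.7]
desk front [-74.7 -73.8]
```

```bash
python3 -c "
from h import *
print(order.job_done())"
```

```text
the job is handed in; nothing more can be done
None
```

The lamp is aimed at the dish, the toggle has been pushed back to its stop, and the guard is shut. I handed the job in at about 25.5 s on the clock, with the gripper clear of everything.

- **Lean:** the moves cannot tilt the tool directly. I got about 40° of lean by raising the arm until joint 4 reached its limit.
- **Lamp:** I pushed it down with the shut fingertips. The last estimates of the arm angle run from 0.700 to 0.707 rad. The dish needs about 0.7025 rad, so the aim should be within about 1–2 mm. One early cylinder fit read about 0.02 rad too high because it included the fins; I dropped it.
- **Toggle:** the leaned fingertips went in under the guard and pushed the lever until it resisted with about 22 N, at the position expected for its back stop.
- **Toggle check:** this was the least certain check. Depth readings match fully on over the lower part of the lever. Its upper part reads 1–2 mm less far over, which still suggests about 0.65–0.7 rad against the 0.6 needed. I did not push it a second time.
- **Everything else:** the guard looks shut in the side and wrist views. The dish, the blue beaker and the green bottle show no shift I could see in the images.

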